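# Load the tin magazine in day order and dispense the first tin

## Task

Turn the magazine's selector to LOAD (yellow mark), then load all the chutney tins that are out on the counter one by one at the upper end of its lane so they roll down and will dispense in day order: blue first, then yellow, red and green, as many as there are. Then turn the selector to DISPENSE (green mark) so that just the blue tin rolls out into the cradle, lay that tin flat in the large compartment of the black meal tray, and turn the selector back to CLOSED (black mark). Leave the other tins in the lane and do not disturb the bottle, the bowl or the stack of lids.

Things in the scene. Friction and masses are not known exactly. Their poses are not given: they have to be found in the camera images.
- magazine: Fixed gravity-feed magazine: white-sided aluminium lane on a dark stand with a grey control box on its -x side. Origin on the counter under it; x crosses the lane, y points up the lane (it rises 13 degrees towards +y), z up. Lane 255 mm long from the gate, 98 mm wide inside, side walls 34 mm over its floor, closed at the top end. All within 145 mm of the counter.
- gate (a point): Middle of the lane's floor at the up-lane face of its orange front gate, 42 mm above the counter; axes as the magazine. Two wires 52 mm over the floor cover the lowest 150 mm of lane, so tins go in at the open upper end: laid across the lane there, a tin rolls down by itself under the wires to the gate or the tin before it. Four tins fit under the wires.
- bay (a point): In the open loading bay at the lane's upper end: where the centre of a tin lying across the lane on its floor would be, 198 mm up the lane from the gate; axes as the magazine. Room for a finger on either side of the tin, up- and down-lane (30 mm or more each). A tin let go here rolls down the lane.
- cradle (a point): In the flat pick-up cradle below the gate: where the centre of a dispensed tin comes to rest (within 10 mm), lying across; axes as the magazine. Cradle floor 34 mm above the counter, side walls 21 mm; the tin stops at two lips 22 mm high on the -y end, with a 62 mm gap between them for a finger. Open from above.
- selector (a joint): Black selector knob with a red pointer line on the control box: angle in rad, growing clockwise from above, 0 to 1.8. Three sprung detents: 0.15 CLOSED (black mark: a bar blocks the lane below the bay), 0.90 LOAD (yellow: bar down, gate up), 1.65 DISPENSE (green: gate down, a rear stop holds back all but the first tin). Let go near a detent it clicks home; turning takes about 0.1 N m.
- selector_grip (a point): On the knob's vertical axis, at the height to grip its bar (89 mm above the counter). The bar is 56 mm long, 16 mm wide, its top 15 mm above this point, a 60 mm wide disc 23 mm below it; it lies along this point's x axis and turns with the knob, the pointer at the -x end.
- tray_big (a point): Centre of the floor of the large compartment of the loose black meal tray. Compartment 192 mm (x) by 121 mm (y), its floor 4 mm and its walls 34 mm above the counter. The tray is 200 mm (x) by 230 mm (y); two smaller compartments lie on its -y side.
- sauce_bottle: Bystander: yellow sauce bottle with red cap, 60 mm across, 170 mm high, origin under its centre. Leave it alone.
- steel_bowl: Bystander: steel bowl, 100 mm across, 50 mm high, origin under its centre. Leave it alone.
- lid_stack: Bystander: stack of black lids, 110 by 140 mm, 60 mm high, origin under its centre. Leave it alone.
- blue (a point): Centre of the Monday tin: a sealed tin with a blue sleeve and blue ends, 44 mm diameter, 90 mm long, about 150 g, lying on its side; x is its long axis, y and z turn with it as it rolls. Always present. It rolls a little when pushed but soon stops on the flat.
- yellow (a point): Centre of the Tuesday tin: a sealed tin with a yellow sleeve and yellow ends, 44 mm diameter, 90 mm long, about 150 g, lying on its side; x is its long axis, y and z turn with it as it rolls. None from the start if there is no such tin today. It rolls a little when pushed but soon stops on the flat.
- red (a point): Centre of the Wednesday tin: a sealed tin with a red sleeve and red ends, 44 mm diameter, 90 mm long, about 150 g, lying on its side; x is its long axis, y and z turn with it as it rolls. None from the start if there is no such tin today. It rolls a little when pushed but soon stops on the flat.
- green (a point): Centre of the Thursday tin: a sealed tin with a green sleeve and green ends, 44 mm diameter, 90 mm long, about 150 g, lying on its side; x is its long axis, y and z turn with it as it rolls. None from the start if there is no such tin today. It rolls a little when pushed but soon stops on the flat.
There are look-alikes about, which are no part of the job. What is shaped like the part that bears yellow but turquoise or white is not meant. Of the things that look like the part that bears blue, the middle-sized one is meant.

How it is judged:
On the way, in this order (a step that is already met when the one before it is completed fails the run):
1. the selector is at LOAD (value of joint selector between 0.75 and 1.05 rad), for 0.3 s.
2. the blue tin lies in the covered part of the lane, after the earlier ones are in (y of blue in the frame of magazine between -0.085 and 0.075 m and x of blue in the frame of magazine between -0.02 and 0.02 m and z of blue in the frame of magazine between 0.05 and 0.115 m and angle between the x axis of blue and the x axis of magazine, either way round below 0.25 rad), for 0.3 s.
3. the yellow tin lies in the covered part of the lane, after the earlier ones are in (y of yellow in the frame of magazine between -0.085 and 0.075 m and x of yellow in the frame of magazine between -0.02 and 0.02 m and z of yellow in the frame of magazine between 0.05 and 0.115 m and angle between the x axis of yellow and the x axis of magazine, either way round below 0.25 rad), for 0.3 s.
4. the red tin lies in the covered part of the lane, after the earlier ones are in (y of red in the frame of magazine between -0.085 and 0.075 m and x of red in the frame of magazine between -0.02 and 0.02 m and z of red in the frame of magazine between 0.05 and 0.115 m and angle between the x axis of red and the x axis of magazine, either way round below 0.25 rad), for 0.3 s.
5. the green tin lies in the covered part of the lane, after the earlier ones are in (y of green in the frame of magazine between -0.085 and 0.075 m and x of green in the frame of magazine between -0.02 and 0.02 m and z of green in the frame of magazine between 0.05 and 0.115 m and angle between the x axis of green and the x axis of magazine, either way round below 0.25 rad), for 0.3 s.
6. the selector is at DISPENSE and the blue tin lies in the cradle (value of joint selector above 1.5 rad and y of blue in the frame of magazine between -0.185 and -0.125 m and x of blue in the frame of magazine between -0.03 and 0.03 m and z of blue in the frame of magazine between 0.045 and 0.07 m), for 0.3 s.
At the end, for the whole second after the job is handed in: The blue tin lies flat and still on the floor of the tray's large compartment (the tray upright on the counter); every other tin present lies still, across the lane, in its covered part above the gate; the selector is at CLOSED (below 0.3 rad) (all of step 3 and all of step 4 and all of step 5 and x of blue in the frame of tray_big between -0.07 and 0.07 m and y of blue in the frame of tray_big between -0.045 and 0.045 m and z of blue in the frame of tray_big between 0.012 and 0.032 m and angle between blue's own x axis and vertical above 1.35 rad and angle between tray_big's own z axis and vertical below 0.1 rad and linear speed of each of tin_blue, tin_yellow, tin_red, tin_green below 0.03 m/s and value of joint selector below 0.3 rad); the robot touches nothing.
It fails at once if the bottle is pushed more than 30 mm or tipped over (distance of sauce_bottle from where it was at the start of the episode above 0.03 m or angle between sauce_bottle's own z axis and vertical above 0.4 rad).
It fails at once if the bowl is pushed more than 30 mm or tipped over (distance of steel_bowl from where it was at the start of the episode above 0.03 m or angle between steel_bowl's own z axis and vertical above 0.4 rad).
It fails at once if the stack of lids is pushed more than 30 mm or tipped over (distance of lid_stack from where it was at the start of the episode above 0.03 m or angle between lid_stack's own z axis and vertical above 0.4 rad).
Of tin_yellow, tin_red, tin_green only 1 to 3 are there at a start; the rules pass over those that are not, and their reading is None.
At some moment in a run one of tray may be knocked a few centimetres aside while the robot is not near it.
It also fails if it takes over 210 s, if anything falls off the work surface, if the arm or the gripper's body presses on something with over 40 N, if the wrist force passes 120 N, or if a joint passes its speed limit or range.

## Robot

A 7-joint arm with a two-finger parallel gripper is mounted at the origin on the work surface. World frame = base frame: x ahead of the robot, y to its left, z up, the work surface at z = 0. Lengths are in m, angles in rad, forces in N, time in s.
With the tool pointing down it reaches from about 0.425 to 0.925 m from the base axis. Payload 6.8 kg.
Tool frame: the origin (TCP) lies midway between the tips of the shut fingers; the grasp point (between the pads) lies bot.grip_point_offset behind it (bot.grip_point_offset is the distance from the TCP to the grasp point, in m); z points along the fingers, y is the line along which they close (so a half turn about z gives the same grasp; the last joint's range is limited). The gripper opens to 85 mm and grips with 20 to 120 N. Pads are 22 mm wide; open, the fingers measure 114 mm over their backs; the gripper's body (76 mm by 85 mm) begins 54 mm behind the grasp point. The pads swing forward as they close: fully open they stand 13 mm farther back than shut.
Start: joints at [1.016, 0.477, 0.022, 1.555, -0.011, 1.109, -0.083], TCP at [0.292, -0.609, 0.231] pointing down, gripper open.
Joint ranges: [-2.96, 2.96], [-0.34, 2.1], [-1.41, 1.46], [0.24, 2.44], [-1.37, 4.51], [0.17, 1.92], [-2.96, 2.96]. Speed limits (rad/s): [2.39, 2.39, 3.14, 3.14, 3.14, 3.14, 3.14].

## Interface

Orientations are given as a unit quaternion [w, x, y, z].
In Python, from station import get_obs, cams, job, bot gives the robot as it stands.
- The arm moves only by the tool arm_command, never from a script. Its argument "rows" is a list that holds one entry, the list of rows, each a list of 5 numbers: the finger opening in mm, from 0 to 85.4, then the shift along the world's x, y, z in units of 60 mm (1.0 is 60 mm), then the turn about the world's z in units of 0.08 rad (1.0 is 0.08 rad). In form: [[[grip, x, y, z, turn], ...]]. A call has exactly 10 rows; each row shifts and turns the commanded pose from where the row before left it; what a row does not reach is not made up. A row lasts 1/8 s, in which the tool goes at most 62.5 mm and 10.7 degrees, less where a joint would pass 70% of its speed; a pose out of reach is approached as far as the arm can. A call with a number of a shift or a turn outside -1 to 1 is refused whole. A call with a gripper value outside its range is refused whole. The fingers move at their own pace and stop on an object; "newtons" is the grip in N (left out, the last holds). Time passes only in rows, so rows that do not move let the fingers close, or fill a call up. It gives the time, the measured TCP pose, the force, the opening and the grip force at its end, in the units of the state.
- get_obs(): the state, without advancing time (a new reading comes with each control period).
- cams.read_camera(name): name is "side" or "top"; returns the picture (480x640x3 uint8, red, green, blue); there is no depth.
- cams.camera_params(name): a dict with "K" (3x3 intrinsics, pixels), "extrinsics" (4x4, takes a point from camera to world coordinates). Camera axes: x right, y down, z forward; pixel columns grow to the right and rows downward; lengths in m; the calibration is good to about 2 mm. A picture is of the moment at which its call begins. camera_params takes no time and is no camera call.
- job.hand_in(): hands the job in; it is judged then, once.
The state is a dict: "t": time; "q": joint angles; "joint_vel": joint speeds; "joint_torque": joint torques, N m; "eef_pos": TCP position; "tool_rot": TCP orientation; "contact_force": force on the tool from outside, world axes, zero at the start; "torque": the same for the moment, N m; "gripper_width": opening from 0.0 (shut) to 1.0 (fully open); "grasp_force": force on a finger pad.
Only numpy, scipy, OpenCV 4.12 (cv2) and the standard library are available. Lean on these libraries where they do the work, as an engineer would, in place of code of your own. Each camera call takes 0.05 s, during which the arm holds its last target. There are 200 camera calls.

## Working session

There is one attempt and no reset: what is moved stays moved. The work goes in short steps, Python scripts to look and compute and a tool call to move; the robot and the scene stay as the last step left them, time stands still between calls to the robot, and variables do not carry over. Pictures are saved under pics/ and viewed, at most 14 in all, crops included, and the job is handed in when it is done.

Besides the shell and the picture viewer there is one more tool, called as a command line: name --argument value ..., lists and objects as JSON in quotes. arm_command: Moves the arm, as the interface text tells. Its arguments: {"type":"object","properties":{"rows":{"type":"array"},"newtons":{"type":"number"}},"required":["rows"]}

```bash
ls; mkdir -p pics
python3 - <<'E'
from station import get_obs,cams,job,bot
import cv2,numpy as np
o=get_obs();print({k:np.round(v,3).tolist() for k,v in o.items()},bot.grip_point_offset)
for n in('side','top'):
    cv2.imwrite(f'pics/{n}0.png',cams.read_camera(n)[:,:,::-1]);p=cams.camera_params(n);print(n,np.round(p['K'],1).tolist(),np.round(p['extrinsics'],3).tolist())
E
```

```text
pics
{'t': 0.0, 'q': [1.016, 0.478, 0.022, 1.556, -0.011, 1.109, -0.083], 'joint_vel': [0.002, 0.0, 0.001, -0.0, 0.001, -0.001, 0.001], 'joint_torque': [0.0, -59.645, 1.608, -28.12, 0.012, 0.009, -0.0], 'eef_pos': [0.291, -0.608, 0.23], 'tool_rot': [-0.001, 0.975, 0.222, -0.0], 'contact_force': [0.076, -0.09, 0.125], 'torque': [0.02, 0.019, -0.017], 'grasp_force': 0.0, 'gripper_width': 1.002} 0.0187
side [[515.9, 0.0, 319.1], [0.0, 515.9, 232.8], [0.0, 0.0, 1.0]] [[0.972, -0.161, 0.169, 0.391], [-0.234, -0.676, 0.699, -0.651], [0.002, -0.719, -0.695, 0.801], [0.0, 0.0, 0.0, 1.0]]
top [[542.9, 0.0, 323.5], [0.0, 542.9, 238.5], [0.0, 0.0, 1.0]] [[-0.002, -0.988, 0.154, 0.388], [-1.0, -0.0, -0.014, 0.062], [0.014, -0.154, -0.988, 1.268], [0.0, 0.0, 0.0, 1.0]]
```

View pics/top0.png

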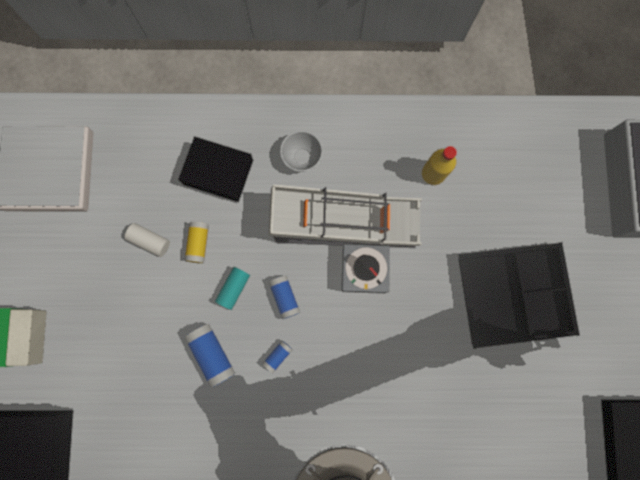

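View pics/side0.png

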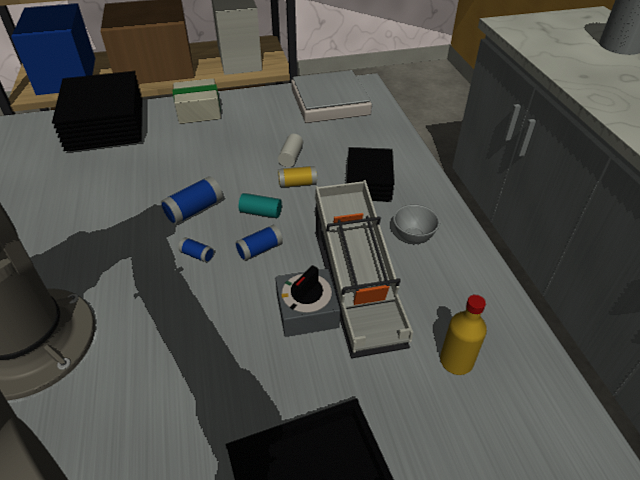

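```bash
cat > h.py <<'E'
from station import get_obs,cams,job,bot
import cv2,numpy as np
P={n:(np.array(cams.camera_params(n)['K']),np.array(cams.camera_params(n)['extrinsics'])) for n in('side','top')}
def ray(n,uv):
    K,E=P[n];d=E[:3,:3]@np.linalg.solve(K,[uv[0],uv[1],1.]);return E[:3,3],d
def plane(n,uv,z):
    o,d=ray(n,uv);return o+d*(z-o[2])/d[2]
def tri(us,ut):
    (a,d),(b,e)=ray('side',us),ray('top',ut);s=np.linalg.lstsq(np.c_[d,-e],b-a,rcond=None)[0]
    p,q=a+s[0]*d,b+s[1]*e;return (p+q)/2,np.linalg.norm(p-q)
def pix(n,X):
    K,E=P[n];c=K@(E[:3,:3].T@(np.array(X)-E[:3,3]));return c[:2]/c[2]
R={'blue':((105,120,60),(125,255,255)),'yellow':((20,120,80),(32,255,255)),'orange':((5,150,80),(16,255,255))}
def blobs(im,c,amin=40):
    m=cv2.inRange(cv2.cvtColor(im,cv2.COLOR_RGB2HSV),*R[c])
    out=[]
    for k in cv2.findContours(m,cv2.RETR_EXTERNAL,cv2.CHAIN_APPROX_NONE)[0]:
        if cv2.contourArea(k)<amin: continue
        M=cv2.moments(k);(w,h)=cv2.minAreaRect(k)[1]
        out.append((M['m10']/M['m00'],M['m01']/M['m00'],M['m00'],0.5*np.arctan2(2*M['mu11'],M['mu20']-M['mu02']),w,h))
    return out
def yaw():
    w,x,y,z=get_obs()['tool_rot'];return np.arctan2(2*(x*y+w*z),1-2*(y*y+z*z))
E
python3 - <<'E'
from h import *
for n in('side','top'):
    im=cv2.imread(f'pics/{n}0.png')[:,:,::-1]
    for c in R: print(n,c,[np.round(b,2).tolist() for b in blobs(im,c)])
t=cv2.imread('pics/top0.png');cv2.imwrite('pics/c1.png',cv2.resize(t[170:320,260:430],None,fx=4,fy=4,interpolation=2)[:600])
s=cv2.imread('pics/side0.png');cv2.imwrite('pics/c2.png',cv2.resize(s[170:365,230:430],None,fx=3,fy=3,interpolation=2))
E
```

```text
side blue [[192.61, 247.9, 264.0, 0.33, 22.47, 14.48], [260.57, 240.26, 519.5, -0.41, 19.17, 30.63], [168.34, 209.56, 42.0, 1.0, 21.06, 3.79], [194.09, 196.52, 852.5, -0.43, 23.75, 40.94], [48.2, 58.23, 3069.5, 0.76, 68.54, 59.46]]
side yellow [[465.7, 343.15, 1593.0, -1.28, 34.83, 62.98], [297.51, 175.46, 403.0, -0.08, 16.44, 26.91]]
side orange [[371.24, 294.08, 412.5, -0.26, 14.56, 36.39], [348.77, 216.95, 113.0, -0.13, 5.35, 28.81]]
top blue [[276.85, 356.83, 225.0, -0.89, 12.16, 20.55], [209.39, 354.79, 985.0, 1.11, 40.25, 26.39], [284.31, 296.31, 399.5, 1.23, 27.06, 16.3]]
top yellow [[196.23, 241.16, 476.0, -1.45, 18.73, 28.03], [437.47, 168.0, 633.0, -0.81, 24.26, 35.26]]
top orange []
```

View pics/c1.png

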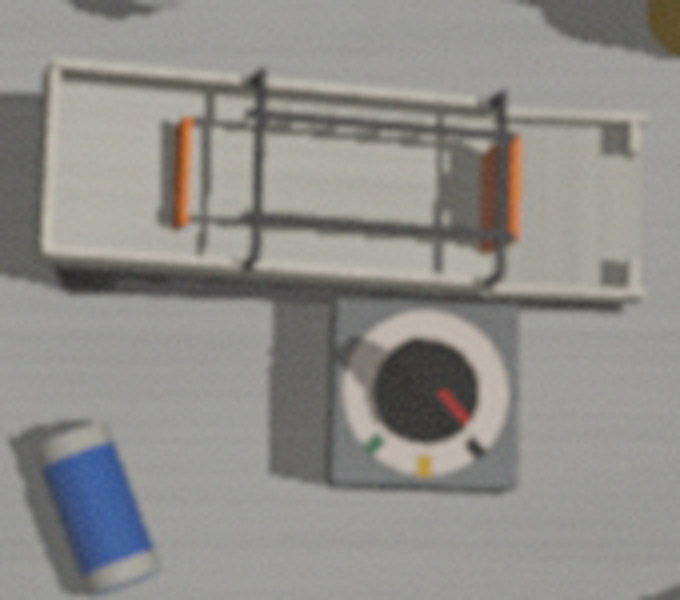

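View pics/c2.png

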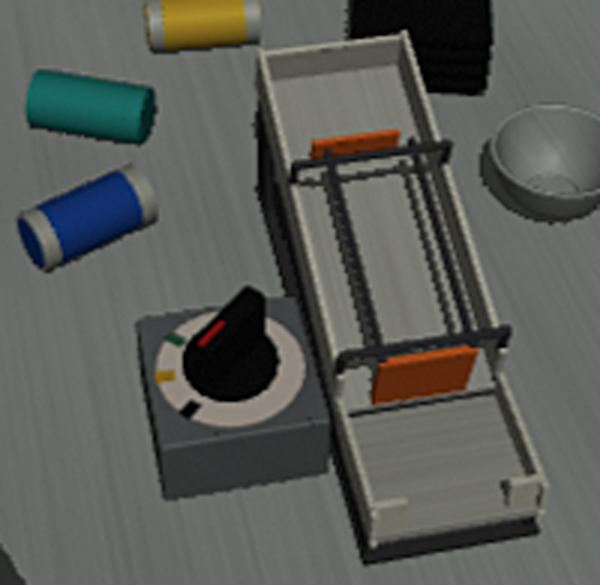

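Run:
```python
from h import *
T=lambda u,v:(260+u/4,170+v/4); S=lambda u,v:(230+u/3,170+v/3)
for k,t,s in [('up+x',(52,66),(405,37)),('up-x',(43,252),(262,53)),('lo+x',(643,120),(546,480)),('lo-x',(637,298),(376,512)),('ring',(426,393),(231,364)),('black',(475,447),(190,410)),('green',(374,444),(174,340)),('yel',(424,466),(164,377)),('ptrtip',(467,421),(200,345)),('ptrin',(440,393),(222,322)),('wireTopR+x',(498,95),(508,330)),('wireTopR-x',(497,283),(342,357))]:
    X,e=tri(S(*s),T(*t));print(k,X.round(4),round(e,4))
for k,s,t,a in [('blue',(260.57,240.26),(284.31,296.31),1.23),('yellow',(297.51,175.46),(196.23,241.16),-1.45)]:
    X,e=tri(s,t);p=plane('top',t,.022);q=plane('top',(t[0]+10*np.cos(a),t[1]+10*np.sin(a)),.022);d=q-p
    print(k,X.round(4),round(e,4),p.round(4),'axis yaw',np.arctan2(d[1],d[0]).round(3))
for k,t in [('tray',(461,254)),('tray',(563,244)),('tray',(578,335)),('tray',(473,346)),('wall',(514,249)),('wall',(526,341))]: print(k,plane('top',t,.034).round(3))
print(yaw())
```

```text
up+x [0.6825 0.1548 0.1237] 0.0049
up-x [0.5803 0.1583 0.1259] 0.0051
lo+x [ 0.6686 -0.178   0.058 ] 0.0059
lo-x [ 0.5674 -0.1725  0.0524] 0.0075
ring [ 0.5112 -0.0512  0.0577] 0.0042
black [ 0.4805 -0.0783  0.0552] 0.0028
green [ 0.4819 -0.0218  0.0551] 0.0023
yel [ 0.4699 -0.0496  0.0552] 0.0029
ptrtip [ 0.4905 -0.0688  0.1021] 0.0018
ptrin [ 0.5062 -0.0545  0.1023] 0.0031
wireTopR+x [ 0.6742 -0.0907  0.0905] 0.0038
wireTopR-x [ 0.5697 -0.0882  0.091 ] 0.0066
blue [0.4506 0.1341 0.0259] 0.0045 [0.4485 0.1344 0.022 ] axis yaw -2.791
yellow [0.5756 0.3389 0.0232] 0.0003 [0.5757 0.3392 0.022 ] axis yaw -0.085
tray [ 0.544 -0.271  0.034]
tray [ 0.568 -0.509  0.034]
tray [ 0.36  -0.528  0.034]
tray [ 0.337 -0.29   0.034]
wall [ 0.556 -0.394  0.034]
wall [ 0.347 -0.41   0.034]
0.4467705495681385
```

Candidates (top view): blue large (209,355), middle (284,296), small (277,357), so the middle one. The yellow tin is at (196,241); turquoise (232,288) and white (146,239) are excluded. There is no red or green tin. The pointer is at the black mark (377,275). I'm moving above the knob at (0.511, -0.051).

arm_command --rows '[[[40,0.37,0.93,0,0.33],[40,0.37,0.93,0,0.33],[40,0.37,0.93,0,0.33],[40,0.37,0.93,0,0.33],[40,0.37,0.93,0,0.33],[40,0.37,0.93,0,0.33],[40,0.37,0.93,0,0.33],[40,0.37,0.93,0,0.33],[40,0.37,0.93,0,0.33],[40,0.33,0.91,0,0.33]]]' --newtons 40

```text
t: 1.35
eef_pos: [0.5116, -0.0501, 0.2312]
tool_rot: [0.0, 0.937, 0.348, -0.0]
contact_force: [0.1, 0.4, 0.5]
gripper_width: 0.467
grasp_force: 0.0
```

arm_command --rows '[[[40,0,0,-0.5,0],[40,0,0,-0.5,0],[40,0,0,-0.4,0],[40,0,0,0,0],[40,0,0,0,0],[40,0,0,0,0],[40,0,0,0,0],[40,0,0,0,0],[40,0,0,0,0],[40,0,0,0,0]]]'

```text
t: 2.6
eef_pos: [0.5112, -0.052, 0.1473]
tool_rot: [0.0, 0.938, 0.348, -0.0]
contact_force: [0.4, 0.5, 0.3]
gripper_width: 0.466
grasp_force: 0.0
```

Run:
```python
from h import *
o=get_obs();print(o['t'],o['eef_pos'],yaw(),np.round(o['q'],2))
t=cams.read_camera('top')[:,:,::-1];s=cams.read_camera('side')[:,:,::-1]
a=cv2.resize(t[200:320,300:420],(400,400),interpolation=2);b=cv2.resize(s[200:340,240:380],(400,400),interpolation=2)
cv2.imwrite('pics/k1.png',np.hstack([a,b]))
```

```text
2.6 [ 0.51124016 -0.05197102  0.14732246] 0.7107756129943641 [ 0.25  0.34 -0.32  2.    0.14  0.83 -1.01]
```

View pics/k1.png

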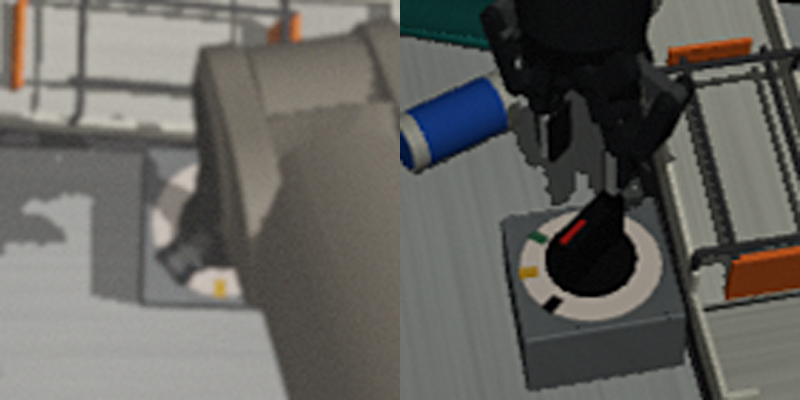

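The crop shows the fingers (about (560,130) and (650,130)) straddling the bar at (590,230). I'm going down to grip it.

arm_command --rows '[[[40,0,0.02,-0.4,0],[40,0,0,-0.4,0],[40,0,0,-0.4,0],[40,0,0,0,0],[10,0,0,0,0],[10,0,0,0,0],[10,0,0,0,0],[10,0,0,0,0],[10,0,0,0,0],[10,0,0,0,0]]]'

```text
t: 3.95
eef_pos: [0.5119, -0.0507, 0.0763]
tool_rot: [0.0, 0.938, 0.348, 0.001]
contact_force: [-1.2, 1.6, 6.5]
gripper_width: 0.182
grasp_force: 42.7
```

arm_command --rows '[[[10,0,0,0,-0.95],[10,0,0,0,-0.95],[10,0,0,0,-0.95],[10,0,0,0,-0.95],[10,0,0,0,-0.95],[10,0,0,0,-0.95],[10,0,0,0,-0.95],[10,0,0,0,-0.95],[10,0,0,0,-0.95],[10,0,0,0,-0.85]]]'

```text
t: 5.2
eef_pos: [0.5118, -0.0502, 0.0764]
tool_rot: [-0.0, 1.0, -0.022, 0.001]
contact_force: [-2.3, 2.2, 7.3]
gripper_width: 0.176
grasp_force: 42.9
```

arm_command --rows '[[[40,0,0,0,0],[40,0,0,0,0],[40,0,0,0.7,0],[40,0,0,0.7,0],[70,-0.2,0.6,0.6,0.8],[70,-0.2,0.6,0,0.8],[70,-0.2,0.6,0,0.8],[70,-0.2,0.6,0,0.8],[70,-0.24,0.66,0,0.8],[70,0,0,0,0.9]]]'

```text
t: 6.45
eef_pos: [0.4477, 0.1361, 0.1954]
tool_rot: [-0.0, 0.984, 0.179, 0.0]
contact_force: [0.9, -0.1, 0.2]
gripper_width: 0.819
grasp_force: 0.0
```

Run:
```python
from h import *
o=get_obs();print(o['t'],o['eef_pos'],yaw())
t=cams.read_camera('top')[:,:,::-1];s=cams.read_camera('side')[:,:,::-1]
for n,i in(('top',t),('side',s)):print(n,[np.round(b,1).tolist() for b in blobs(i[:,:,::-1].copy(),'blue')])
a=cv2.resize(t[180:340,240:400],(400,400),interpolation=2);b=cv2.resize(s[180:340,210:370],(400,400),interpolation=2)
cv2.imwrite('pics/k2.png',np.hstack([a,b]))
```

```text
6.45 [0.44769373 0.13608457 0.19542782] 0.35969496482525026
top [[209.3, 354.7, 995.5, 1.1, 40.2, 26.6]]
side [[192.6, 248.0, 264.0, 0.3, 22.5, 14.6], [260.6, 240.3, 521.5, -0.4, 19.2, 30.7], [168.2, 211.7, 92.0, 1.1, 22.8, 6.7], [194.1, 196.6, 856.5, -0.4, 23.9, 40.9], [48.2, 58.2, 3071.0, 0.8, 68.8, 59.5]]
```

View pics/k2.png

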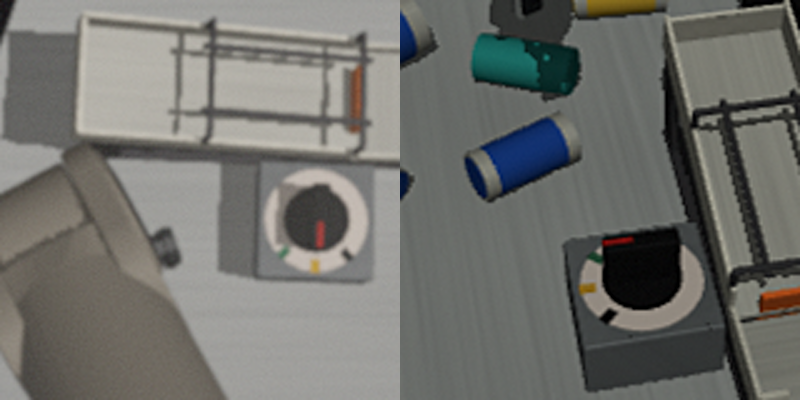

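The knob is at LOAD: pointer on yellow at top crop (318,235), and the rear bar is down. I'm going down onto blue.

arm_command --rows '[[[70,0.02,-0.03,-0.7,0],[70,0,0,-0.7,0],[70,0,0,-0.7,0],[70,0,0,-0.6,0],[70,0,0,-0.4,0],[70,0,0,0,0],[38,0,0,0,0],[38,0,0,0,0],[38,0,0,0,0],[38,0,0,0,0]]]' --newtons 30

```text
t: 7.8
eef_pos: [0.4511, 0.1313, 0.0105]
tool_rot: [-0.0, 0.985, 0.174, 0.001]
contact_force: [-0.6, 0.1, 7.4]
gripper_width: 0.505
grasp_force: 30.6
```

arm_command --rows '[[[38,0,0,0,0],[38,0,0,0,0],[38,0,0,0.8,0],[38,0,0,0.9,0],[38,0,0,0.9,0],[38,0.4,0,0.4,-0.9],[38,0.7,-0.1,0,-0.9],[38,0.7,-0.1,0,-0.9],[38,0.7,-0.2,0,-0.9],[38,0.4,-0.2,0,-0.9]]]'

```text
t: 9.05
eef_pos: [0.6256, 0.0942, 0.1894]
tool_rot: [0.0, 1.0, -0.006, 0.0]
contact_force: [-0.5, 0.5, -1.3]
gripper_width: 0.499
grasp_force: 31.9
```

Run:
```python
from h import *
o=get_obs();print(o['t'],o['eef_pos'],yaw())
t=cams.read_camera('top')[:,:,::-1];s=cams.read_camera('side')[:,:,::-1]
for n,i in(('top',t),('side',s)):print(n,[np.round(b,1).tolist() for b in blobs(i[:,:,::-1].copy(),'blue')])
cv2.imwrite('pics/s3.png',s);cv2.imwrite('pics/t3.png',t)
a=cv2.resize(t[170:270,240:340],(400,400),interpolation=2);b=cv2.resize(s[120:240,280:400],(400,400),interpolation=2)
cv2.imwrite('pics/k3.png',np.hstack([a,b]))
```

```text
9.05 [0.62561128 0.09423129 0.18937018] -0.012188429308191674
top [[277.1, 357.0, 207.0, -0.9, 11.9, 20.1], [209.2, 354.8, 996.5, 1.1, 40.2, 26.4]]
side [[192.6, 247.9, 262.0, 0.3, 22.5, 14.4], [167.8, 211.3, 97.5, 1.0, 22.8, 6.3], [193.9, 196.4, 864.5, -0.4, 24.1, 40.9], [365.0, 177.0, 63.0, -1.4, 7.0, 17.0], [339.5, 175.7, 225.5, 1.4, 22.0, 13.5], [48.4, 58.4, 3050.0, 0.8, 67.7, 58.6]]
```

View pics/k3.png

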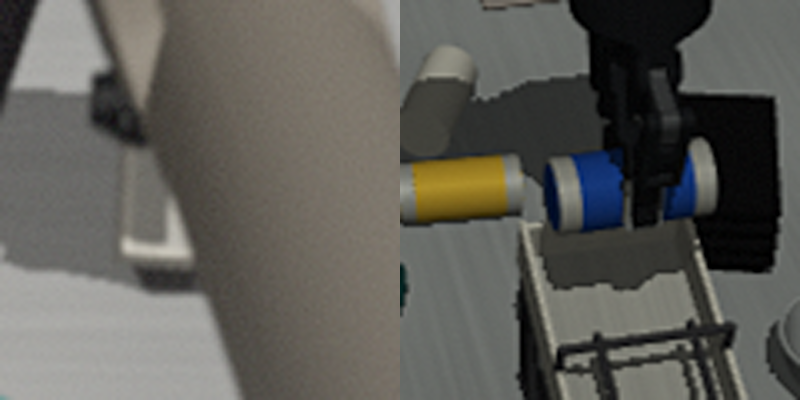

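Run:
```python
from h import *
def yp(n,uv,y):
    o,d=ray(n,uv);return o+d*(y-o[1])/d[1]
for u in [(317.3,187.7),(365,182.3)]: print('side wall',plane('side',u,.130).round(4))
for u in [(273,186.5),(270.7,233)]: print('top wall',plane('top',u,.130).round(4))
f=lambda u,v:(280+(u-400)/3.3333,120+v/3.3333)
for u in [(582,190),(692,182),(553,192),(717,178),(557,192),(705,180)]: print('tin',yp('side',f(*u),.094).round(4))
print('tcp px',pix('side',[.6256,.0942,.2015]), pix('side',[.6256,.072,.2081]))
# pre-pick: sleeve centre vs pads at grasp: TCP (.4511,.1313) yaw .35
d=np.array([.449,.134])-[.4511,.1313];print('along axis',d@[np.cos(.35),np.sin(.35)])
```

```text
side wall [0.5816 0.1535 0.13  ]
side wall [0.6824 0.1478 0.13  ]
top wall [0.6784 0.1547 0.13  ]
top wall [0.577  0.1582 0.13  ]
tin [0.6011 0.094  0.1992]
tin [0.6667 0.094  0.1932]
tin [0.5842 0.094  0.2008]
tin [0.6818 0.094  0.1934]
tin [0.5865 0.094  0.2004]
tin [0.6746 0.094  0.1933]
tcp px [347.09675411 174.1293377 ] [350.48573331 178.43210151]
along axis -0.0010468586168497656
```

The side crop shows the blue tin (ends about 551 and 717) centred over the lane (walls 525–690 lower down), within a millimetre or two. I'm lowering it.

arm_command --rows '[[[38,0,0,-0.3,-0.3],[38,0,0,-0.3,0],[38,0,0,-0.25,0],[38,0,0,-0.2,0],[38,0,0,-0.2,0],[38,0,0,-0.2,0],[38,0,0,0,0],[38,0,0,0,0],[38,0,0,0,0],[38,0,0,0,0]]]'

```text
t: 10.4
eef_pos: [0.6287, 0.0942, 0.1058]
tool_rot: [-0.0, 1.0, -0.017, 0.005]
contact_force: [3.0, -2.9, 13.8]
gripper_width: 0.502
grasp_force: 37.3
```

Run:
```python
from h import *
s=cams.read_camera('side')[:,:,::-1]
cv2.imwrite('pics/k4.png',cv2.resize(s[120:260,270:410],(560,560),interpolation=2))
```

```text
(no output)
```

View pics/k4.png

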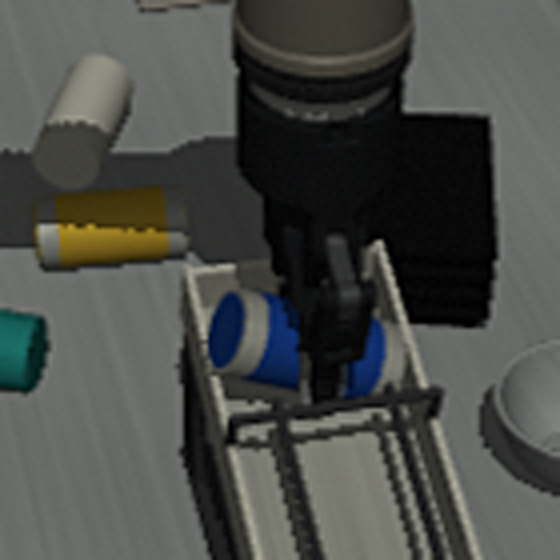

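Blue has pitched: its left end (225,325) is caught on the left wall. I'm raising it a little, shifting +x and lowering again.

arm_command --rows '[[[38,0,0,0.3,0],[38,0.06,0,0,0],[38,0,0,0,0],[38,0,0,-0.1,0],[38,0,0,-0.1,0],[38,0,0,-0.1,0],[38,0,0,0,0],[38,0,0,0,0],[38,0,0,0,0],[38,0,0,0,0]]]'

```text
t: 11.7
eef_pos: [0.6277, 0.0947, 0.1057]
tool_rot: [0.0, 1.0, -0.017, 0.0]
contact_force: [-12.4, -3.5, 29.4]
gripper_width: 0.504
grasp_force: 39.5
```

Run:
```python
from h import *
s=cams.read_camera('side')[:,:,::-1]
print(yaw())
cv2.imwrite('pics/k5.png',cv2.resize(s[170:240,300:400],(800,560),interpolation=2))
```

```text
-0.03330953251464309
```

View pics/k5.png

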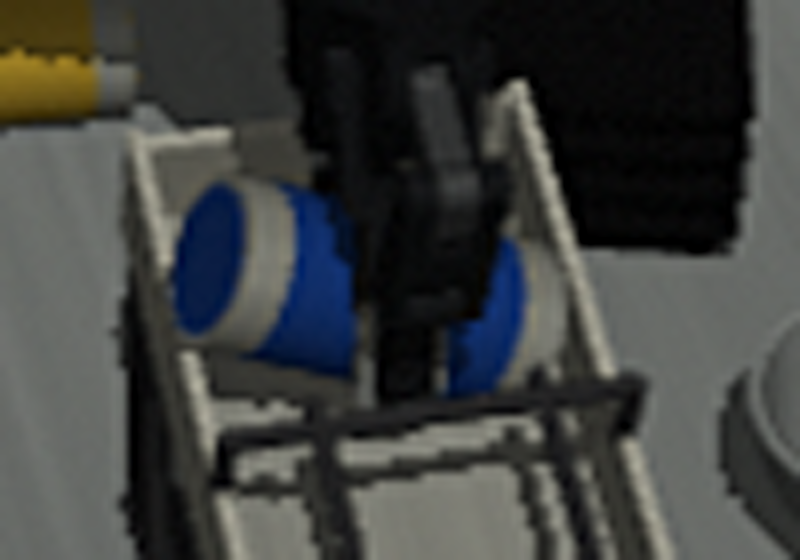

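The tin is jammed diagonally. I'll lift it and set it down level on the counter where it was, then measure again.

arm_command --rows '[[[38,0,0,0.4,0],[38,0,0,0.8,0],[38,-0.6,0,0.2,0],[38,-0.75,0.1,0,0],[38,-0.8,0.2,0,0],[38,-0.6,0.2,0,0],[38,-0.2,0.11,-0.6,0],[38,0,0,-0.8,0],[38,0,0,-0.8,0],[38,0,0,-0.3,0]]]'

```text
t: 13.0
eef_pos: [0.4485, 0.131, 0.0334]
tool_rot: [0.001, 1.0, -0.016, -0.002]
contact_force: [-0.6, 0.7, -0.2]
gripper_width: 0.501
grasp_force: 36.3
```

arm_command --rows '[[[38,0,0,-0.15,0],[38,0,0,-0.15,0],[38,0,0,-0.1,0],[38,0,0,0,0],[38,0,0,0,0],[60,0,0,0,0],[60,0,0,0,0],[60,0,0,0.6,0],[60,0,0,0.7,0],[60,0,0,0.7,0]]]'

```text
t: 14.25
eef_pos: [0.451, 0.1316, 0.1338]
tool_rot: [-0.0, 1.0, -0.017, 0.0]
contact_force: [0.7, 0.5, -0.2]
gripper_width: 0.699
grasp_force: 0.0
```

arm_command --rows '[[[60,0,-0.9,0.7,0],[60,0,-0.9,0.3,0],[60,0,-0.9,0,0],[60,0,-0.9,0,0],[60,0,-0.9,0,0],[60,0,-0.9,0,0],[60,0,-0.6,0,0],[60,0,0,0,0],[60,0,0,0,0],[60,0,0,0,0]]]'

```text
t: 15.5
eef_pos: [0.451, -0.2223, 0.1887]
tool_rot: [-0.0, 1.0, -0.016, 0.0]
contact_force: [0.3, -0.0, -0.4]
gripper_width: 0.699
grasp_force: 0.0
```

Run:
```python
from h import *
o=get_obs();print(o['t'],o['eef_pos'],yaw())
t=cams.read_camera('top');s=cams.read_camera('side')
B={n:[b for b in blobs(i,'blue') if 350<b[2]<620] for n,i in(('top',t),('side',s))};print(B)
cv2.imwrite('pics/t6.png',t[:,:,::-1]);cv2.imwrite('pics/s6.png',s[:,:,::-1])
a=cv2.resize(t[175:325,255:345,::-1],(480,800),interpolation=2)[:600]
cv2.imwrite('pics/k6.png',cv2.resize(t[175:325,255:435,::-1],(720,600),interpolation=2))
```

```text
15.5 [ 0.45100438 -0.22229058  0.18871459] -0.031041694836868552
{'top': [], 'side': []}
```

View pics/k6.png

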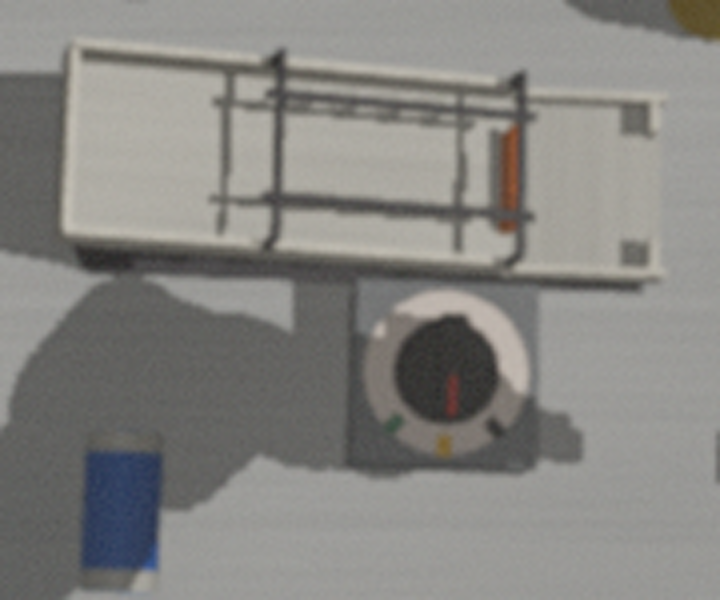

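Run:
```python
from h import *
c=lambda u,v:(255+u/4,175+v/4)
print('tin top',plane('top',c(121.5,510),.022), 'ends',plane('top',c(124,440),.03),plane('top',c(120,580),.03))
print('ring top',plane('top',c(447,373),.058),'old',plane('top',(366.5,268.2),.058),'side',plane('side',(307,291.3),.058))
print('yel mark top',plane('top',c(445,446),.058))
for z in(.125,.132): print('wall+x out',plane('top',c(75,42),z),plane('top',c(150,49),z),'in',plane('top',c(150,57),z),'-x out',plane('top',c(150,243),z),'-x in?',plane('top',c(150,234),z))
hs=cv2.cvtColor(cv2.imread('pics/s6.png'),cv2.COLOR_BGR2HSV);m=cv2.inRange(hs,(105,120,25),(125,255,255))
for k in cv2.findContours(m,0,1)[0]:
    if 150<cv2.contourArea(k)<700: print(cv2.boundingRect(k),cv2.contourArea(k))
g=cv2.cvtColor(cv2.imread('pics/t6.png'),cv2.COLOR_BGR2GRAY)
for col in (285,292,298): print(col,'rows183-197',g[183:198,col].tolist(),'rows228-244',g[228:246,col].tolist())
```

```text
tin top [0.43443603 0.1318294  0.022     ] ends [0.47370568 0.1303233  0.03      ] [0.39495793 0.13186898 0.03      ]
ring top [ 0.50909277 -0.05151816  0.058     ] old [ 0.50920526 -0.05095932  0.058     ] side [ 0.51329384 -0.05131977  0.058     ]
yel mark top [ 0.46830268 -0.04983435  0.058     ]
wall+x out [0.68186519 0.1534688  0.125     ] [0.67805601 0.11295672 0.125     ] in [0.67361993 0.11292516 0.125     ] -x out [0.57191635 0.11220152 0.125     ] -x in? [0.57677497 0.11223609 0.125     ]
wall+x out [0.68006508 0.15291017 0.132     ] [0.67627923 0.11264623 0.132     ] in [0.67187032 0.11261486 0.132     ] -x out [0.57078968 0.11189565 0.132     ] -x in? [0.57561854 0.11193001 0.132     ]
(182, 239, 25, 21) 278.5
(237, 234, 16, 23) 237.0
285 rows183-197 [153, 158, 170, 179, 157, 114, 92, 111, 150, 170, 174, 172, 171, 171, 171] rows228-244 [171, 170, 173, 175, 180, 175, 148, 105, 92, 71, 53, 46, 48, 56, 63, 84, 96, 95]
292 rows183-197 [152, 156, 165, 179, 176, 140, 98, 91, 127, 164, 174, 175, 173, 173, 172] rows228-244 [172, 169, 169, 172, 177, 182, 162, 127, 95, 79, 65, 59, 73, 73, 74, 102, 131, 116]
298 rows183-197 [154, 156, 159, 169, 178, 164, 124, 90, 106, 144, 165, 173, 173, 171, 173] rows228-244 [171, 170, 168, 169, 175, 182, 178, 144, 105, 89, 72, 55, 60, 74, 72, 95, 132, 148]
```

The crop shows tin blue lying flat at (121,510), about 17 mm off the previous grip centre because it slid while jammed. The knob reference shows the top view reads x about 2 mm short, so the lane centre is near x = 0.628. I'm regrasping centred.

arm_command --rows '[[[70,-0.04,0.9,0,0],[70,-0.04,0.9,0,0],[70,-0.04,0.9,0,0],[70,-0.04,0.9,0,0],[70,-0.04,0.9,0,0],[70,-0.04,0.9,0,0],[70,0,0.5,0,0],[70,0,0,0,0],[70,0,0,-0.7,0],[70,0,0,-0.7,0]]]' --newtons 40

```text
t: 16.85
eef_pos: [0.4367, 0.1296, 0.1042]
tool_rot: [-0.0, 1.0, -0.017, 0.001]
contact_force: [1.2, 0.8, -0.3]
gripper_width: 0.818
grasp_force: 0.0
```

arm_command --rows '[[[70,0,0,-0.7,0],[70,0,0,-0.6,0],[70,0,0,-0.28,0],[70,0,0,0,0],[38,0,0,0,0],[38,0,0,0,0],[38,0,0,0,0],[38,0,0,0,0],[38,0,0,0,0],[38,0,0,0,0]]]'

```text
t: 18.1
eef_pos: [0.4371, 0.1304, 0.011]
tool_rot: [-0.0, 1.0, -0.017, 0.001]
contact_force: [-1.5, -0.0, 6.4]
gripper_width: 0.499
grasp_force: 40.2
```

arm_command --rows '[[[38,0,0,0.8,0],[38,0,0,0.9,0],[38,0,0,0.9,0],[38,0.6,0,0.35,0],[38,0.7,-0.1,0,0],[38,0.7,-0.1,0,0],[38,0.7,-0.2,0,0],[38,0.4,-0.2,0,0],[38,0,0,0,0],[38,0,0,0,0]]]'

```text
t: 19.35
eef_pos: [0.6213, 0.0947, 0.1868]
tool_rot: [-0.0, 1.0, -0.016, -0.0]
contact_force: [-0.6, 1.0, -1.0]
gripper_width: 0.503
grasp_force: 42.0
```

Run:
```python
from h import *
o=get_obs();print(o['t'],o['eef_pos'],yaw())
```

```text
19.35 [0.62134662 0.09467377 0.18681536] -0.032829143008949756
```

arm_command --rows '[[[38,0.11,0,0,0],[38,0,0,-0.3,0],[38,0,0,-0.3,0],[38,0,0,-0.2,0],[38,0,0,-0.2,0],[38,0,0,-0.2,0],[38,0,0,0,0],[38,0,0,0,0],[38,0,0,0,0],[38,0,0,0,0]]]'

```text
t: 20.6
eef_pos: [0.6292, 0.0944, 0.1154]
tool_rot: [-0.0, 1.0, -0.017, 0.0]
contact_force: [-0.7, 1.1, -0.3]
gripper_width: 0.497
grasp_force: 42.0
```

Run:
```python
from h import *
s=cams.read_camera('side')[:,:,::-1];o=get_obs();print(o['torque'])
cv2.imwrite('pics/k7.png',cv2.resize(s[150:240,300:400],(600,540),interpolation=2))
```

```text
[ 0.03347722 -0.0101996   0.03290766]
```

arm_command --rows '[[[38,0,0,-0.1,0],[38,0,0,-0.1,0],[38,0,0,0,0],[38,0,0,0,0],[38,0,0,0,0],[38,0,0,0,0],[38,0,0,0,0],[38,0,0,0,0],[38,0,0,0,0],[38,0,0,0,0]]]'

```text
t: 21.9
eef_pos: [0.6288, 0.0943, 0.1029]
tool_rot: [0.0, 1.0, -0.017, -0.0]
contact_force: [-0.9, -0.7, -1.0]
gripper_width: 0.5
grasp_force: 42.0
```

No contact. I'm releasing with a modest opening and lifting.

arm_command --rows '[[[58,0,0,0,0],[58,0,0,0,0],[58,0,0,0,0],[58,0,0,0.2,0],[58,0,0,0.4,0],[58,0,0,0.6,0],[58,0,0,0.6,0],[58,0,0,0,0],[58,0,0,0,0],[58,0,0,0,0]]]'

```text
t: 23.15
eef_pos: [0.6281, 0.0942, 0.2098]
tool_rot: [0.0, 1.0, -0.017, -0.001]
contact_force: [-0.3, 0.3, -0.7]
gripper_width: 0.683
grasp_force: 0.0
```

Run:
```python
from h import *
o=get_obs();print(o['t'],o['eef_pos'],yaw())
s=cams.read_camera('side')
for c in('blue','yellow'):print(c,[np.round(b,2).tolist() for b in blobs(s,c)])
cv2.imwrite('pics/k8.png',cv2.resize(s[150:340,260:430,::-1],(510,570),interpolation=2))
```

```text
23.15 [0.62814642 0.09416191 0.20984737] -0.03313663659427351
blue [[368.87, 290.48, 207.5, -0.17, 7.98, 35.05], [368.86, 277.56, 251.0, -0.14, 10.92, 26.67], [192.61, 247.93, 265.0, 0.34, 22.47, 14.67], [167.89, 211.49, 99.0, 1.06, 22.81, 6.26], [193.91, 196.47, 864.5, -0.42, 24.34, 40.78], [48.19, 58.22, 3070.5, 0.76, 68.54, 59.46]]
yellow [[465.58, 343.18, 1609.5, -1.27, 35.35, 62.9], [297.49, 175.44, 406.0, -0.08, 16.61, 26.91]]
```

View pics/k8.png

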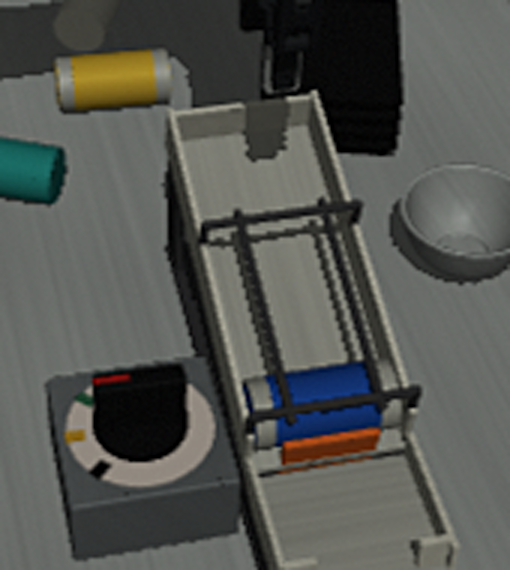

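Blue rolled to the gate (crop (315,400)). Next is yellow.

Run:
```python
from h import *
t=cams.read_camera('top');b=[b for b in blobs(t,'yellow') if b[1]>200];print(b)
print(plane('top',(196.23,241.16),.022),plane('side',(297.49,175.44),.022))
print('blue0',plane('top',(284.31,296.31),.022),plane('side',(260.57,240.26),.022))
# full-tin silhouette in the first top image
im=cv2.imread('pics/top0.png');hs=cv2.cvtColor(im,cv2.COLOR_BGR2HSV)
m=((hs[:,:,1]>120)|(hs[:,:,2]>185)).astype(np.uint8);r=m[215:270,180:215];k=max(cv2.findContours(r,0,1)[0],key=cv2.contourArea);print(cv2.minAreaRect(k),cv2.contourArea(k))
```

```text
[(196.23450230251504, 241.26425788168615, 470.5, np.float64(-1.4494546532789), 18.605207443237305, 27.907814025878906)]
[0.57569423 0.33915533 0.022     ] [0.57603893 0.3405073  0.022     ]
blue0 [0.44848011 0.13438635 0.022     ] [0.45314815 0.13804795 0.022     ]
((16.323076248168945, 25.91538429260254), (18.729244232177734, 28.52798843383789), 7.125016689300537) 481.0
```

arm_command --rows '[[[65,-0.05,0.4,0.2,0],[65,-0.16,0.8,0,0],[65,-0.16,0.8,0,0],[65,-0.16,0.8,0,0],[65,-0.16,0.8,0,-0.3],[65,-0.16,0.48,0,-0.35],[65,0,0,-0.5,0],[65,0,0,-0.5,0],[65,0,0,0,0],[65,0,0,0,0]]]'

```text
t: 24.5
eef_pos: [0.578, 0.3406, 0.1644]
tool_rot: [-0.001, 0.999, -0.042, 0.001]
contact_force: [-0.6, -0.6, 0.7]
gripper_width: 0.761
grasp_force: 0.0
```

Run:
```python
from h import *
o=get_obs();p=o['eef_pos'];print(o['t'],p,yaw(),np.round(o['q'],2));print((np.array([.577,.339,.0105])-p)/.06,(-.085-yaw())/.08)
```

```text
24.5 [0.5780019  0.34063036 0.16442005] -0.08444197111850182 [-0.43  0.55 -0.27  1.61  0.17  1.   -2.41]
[-0.01669839 -0.02717261 -2.56533425] -0.006975361018727276
```

arm_command --rows '[[[65,-0.01,-0.02,-0.7,0],[65,0,0,-0.7,0],[65,0,0,-0.7,0],[65,0,0,-0.46,0],[65,0,0,0,0],[38,0,0,0,0],[38,0,0,0,0],[38,0,0,0,0],[38,0,0,0,0],[38,0,0,0,0]]]'

```text
t: 25.75
eef_pos: [0.5789, 0.3393, 0.012]
tool_rot: [-0.001, 0.999, -0.043, 0.002]
contact_force: [0.1, -0.6, 7.4]
gripper_width: 0.498
grasp_force: 41.2
```

arm_command --rows '[[[38,0,0,0.8,0],[38,0,0,0.9,0],[38,0,0,0.9,0],[38,0,0,0.4,0],[38,0.15,-0.7,0,0.3],[38,0.2,-0.9,0,0.3],[38,0.2,-0.9,0,0],[38,0.2,-0.9,0,0],[38,0.1,-0.68,0,0],[38,0,0,0,0]]]'

```text
t: 27.0
eef_pos: [0.629, 0.0871, 0.1897]
tool_rot: [0.001, 1.0, -0.023, 0.0]
contact_force: [-0.4, -0.2, -1.1]
gripper_width: 0.498
grasp_force: 41.6
```

Run:
```python
from h import *
o=get_obs();p=o['eef_pos'];print(o['t'],p,yaw());print((np.array([.6285,.0945,.1154])-p)/.06,(-.034-yaw())/.08)
```

```text
27.0 [0.62897618 0.08710034 0.18974885] -0.045024151881623724
[-0.00793634  0.12332763 -1.23914749] 0.1378018985202965
```

arm_command --rows '[[[38,0.02,0.12,0,0.14],[38,0,0,-0.3,0],[38,0,0,-0.3,0],[38,0,0,-0.25,0],[38,0,0,-0.15,0],[38,0,0,0,0],[38,0,0,0,0],[38,0,0,0,0],[38,0,0,0,0],[38,0,0,0,0]]]'

```text
t: 28.25
eef_pos: [0.6294, 0.1003, 0.1294]
tool_rot: [-0.0, 1.0, -0.013, 0.0]
contact_force: [-0.4, -0.1, -0.0]
gripper_width: 0.497
grasp_force: 42.0
```

arm_command --rows '[[[38,0,-0.09,0,-0.05],[38,0,0,-0.1,0],[38,0,0,-0.1,0],[38,0,0,0,0],[38,0,0,0,0],[38,0,0,0,0],[38,0,0,0,0],[38,0,0,0,0],[38,0,0,0,0],[38,0,0,0,0]]]'

```text
t: 29.5
eef_pos: [0.6325, 0.0938, 0.1188]
tool_rot: [0.0, 1.0, -0.016, 0.003]
contact_force: [5.0, -1.8, 4.5]
gripper_width: 0.497
grasp_force: 43.3
```

arm_command --rows '[[[38,0,0,0.25,0],[38,0.06,0,0,0],[38,0,0,0,0],[38,0,0,0,0],[38,0,0,-0.15,0],[38,0,0,-0.1,0],[38,0,0,0,0],[38,0,0,0,0],[38,0,0,0,0],[38,0,0,0,0]]]'

```text
t: 30.75
eef_pos: [0.6335, 0.095, 0.1176]
tool_rot: [-0.0, 1.0, -0.015, 0.0]
contact_force: [2.3, 0.1, 2.5]
gripper_width: 0.501
grasp_force: 43.2
```

Run:
```python
from h import *
s=cams.read_camera('side')
cv2.imwrite('pics/k9.png',cv2.resize(s[160:240,295:405,::-1],(770,560),interpolation=2))
```

```text
(no output)
```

View pics/k9.png

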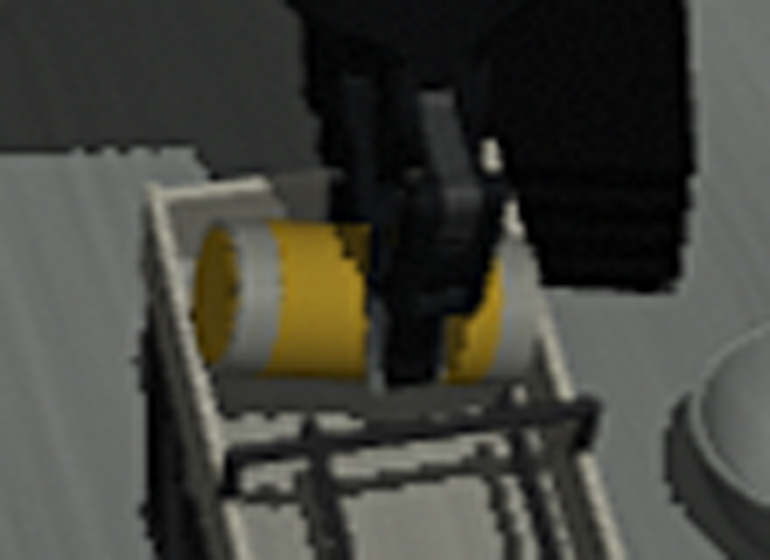

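arm_command --rows '[[[38,0.02,0,0,0],[38,0,0,0,0],[38,0,0,-0.06,0],[38,0,0,-0.06,0],[38,0,0,-0.06,0],[38,0,0,-0.06,0],[38,0,0,0,0],[38,0,0,0,0],[38,0,0,0,0],[38,0,0,0,0]]]'

```text
t: 32.05
eef_pos: [0.6372, 0.095, 0.1048]
tool_rot: [-0.0, 1.0, -0.015, 0.003]
contact_force: [2.2, -0.4, 9.6]
gripper_width: 0.499
grasp_force: 44.5
```

```bash
cat > tilt.py <<'E'
from h import *
s=cams.read_camera('side');o=get_obs();x=o['eef_pos'][0]
m=cv2.inRange(cv2.cvtColor(s,cv2.COLOR_RGB2HSV),(18,100,40),(34,255,255))[:240];
ys,xs=np.nonzero(m[:,300:380]);xs=xs+300
bot={c:ys[xs==c].max() for c in sorted(set(xs))};top={c:ys[xs==c].min() for c in sorted(set(xs))}
print('bottom',bot);print('top',top)
c=np.array([.628,.094,.108]);ax=np.array([.999,-.035,0])
for z in(.088,.108,.13):
  a,b=pix('side',[*(c-ax*.045)[:2],z]),pix('side',[*(c+ax*.045)[:2],z]);print(z,a.round(1),b.round(1),'level slope',(b-a)[1]/(b-a)[0])
E
python3 tilt.py
```

```text
bottom {np.int64(324): np.int64(212), np.int64(325): np.int64(214), np.int64(326): np.int64(214), np.int64(327): np.int64(214), np.int64(328): np.int64(212), np.int64(329): np.int64(210), np.int64(330): np.int64(208), np.int64(332): np.int64(216), np.int64(333): np.int64(216), np.int64(334): np.int64(216), np.int64(335): np.int64(216), np.int64(336): np.int64(216), np.int64(337): np.int64(216), np.int64(338): np.int64(217), np.int64(339): np.int64(217), np.int64(340): np.int64(217), np.int64(341): np.int64(217), np.int64(342): np.int64(217), np.int64(343): np.int64(217), np.int64(344): np.int64(217), np.int64(345): np.int64(217), np.int64(346): np.int64(217), np.int64(347): np.int64(218), np.int64(348): np.int64(218), np.int64(360): np.int64(218), np.int64(361): np.int64(218), np.int64(362): np.int64(218), np.int64(363): np.int64(218), np.int64(364): np.int64(218), np.int64(365): np.int64(216), np.int64(366): np.int64(214), np.int64(367): np.int64(211)}
top {np.int64(324): np.int64(201), np.int64(325): np.int64(198), np.int64(326): np.int64(196), np.int64(327): np.int64(195), np.int6
[... 332 characters left out ...]
340): np.int64(195), np.int64(341): np.int64(195), np.int64(342): np.int64(195), np.int64(343): np.int64(195), np.int64(344): np.int64(196), np.int64(345): np.int64(196), np.int64(346): np.int64(196), np.int64(347): np.int64(196), np.int64(348): np.int64(197), np.int64(360): np.int64(211), np.int64(361): np.int64(210), np.int64(362): np.int64(210), np.int64(363): np.int64(210), np.int64(364): np.int64(209), np.int64(365): np.int64(205), np.int64(366): np.int64(201), np.int64(367): np.int64(203)}
0.088 [324.6 221.2] [367.3 215.3] level slope -0.13695801873402993
0.108 [324.7 213.9] [367.9 208. ] level slope -0.13486492500464176
0.13 [324.8 205.6] [368.7 199.8] level slope -0.13249654484707132
```

The slope says yellow tilts about 0.22 rad, but at that tilt it spans 97.4 mm and both ends are inside the walls. I'm softening the grip and pressing down a little so the floor levels it.

arm_command --rows '[[[38,-0.02,0,0,0],[38,-0.02,0,-0.04,0],[38,0,0,-0.04,0],[38,0,0,0,0],[38,0,0,0,0],[38,0,0,0,0],[38,0,0,0,0],[38,0,0,0,0],[38,0,0,0,0],[38,0,0,0,0]]]' --newtons 20

```text
t: 33.35
eef_pos: [0.636, 0.0949, 0.1032]
tool_rot: [-0.0, 1.0, -0.016, 0.005]
contact_force: [-2.7, -2.0, 27.7]
gripper_width: 0.5
grasp_force: 46.9
```

```bash
sed -i "s/print('bottom',bot);print('top',top)/k=[c for c in bot if 335<=c<=348 or 359<c<365];print('slope',np.polyfit(k,[bot[c] for c in k],1)[0],min(bot),max(bot))/" tilt.py; python3 tilt.py
```

```text
slope 0.020807544945475216 323 366
0.088 [324.6 221.2] [367.3 215.3] level slope -0.13695801873402993
0.108 [324.7 213.9] [367.9 208. ] level slope -0.13486492500464176
0.13 [324.8 205.6] [368.7 199.8] level slope -0.13249654484707132
```

It's levelling and now spans 95.6 mm or less, so it is free between the walls. Releasing.

arm_command --rows '[[[38,0,0,0.05,0],[56,0,0,0,0],[56,0,0,0,0],[56,0,0,0,0],[56,0,0,0,0],[56,0,0,0,0],[56,0,0,0.2,0],[56,0,0,0.4,0],[56,0,0,0.6,0],[56,0,0,0.6,0]]]'

```text
t: 34.65
eef_pos: [0.632, 0.0952, 0.2111]
tool_rot: [-0.0, 1.0, -0.015, 0.0]
contact_force: [0.8, -0.1, 0.6]
gripper_width: 0.655
grasp_force: 0.0
```

Run:
```python
from h import *
o=get_obs();print(o['t'],o['eef_pos'],yaw())
s=cams.read_camera('side')
for c in('blue','yellow'):print(c,[np.round(b,2).tolist() for b in blobs(s,c) if 310<b[0]<420])
```

```text
34.65 [0.63202715 0.09522779 0.21112495] -0.029717095379283194
blue [[368.87, 290.48, 207.5, -0.17, 7.98, 35.05], [368.91, 277.57, 252.0, -0.13, 10.95, 26.69]]
yellow [[354.4, 227.34, 112.5, -0.16, 6.22, 23.33], [348.79, 215.42, 283.0, -0.11, 10.11, 33.57]]
```

arm_command --rows '[[[56,0,0,0,0],[56,0,0,0,0],[56,0,0,0,0],[56,0,0,0,0],[56,0,0,0,0],[56,0,0,0,0],[56,0,0,0,0],[56,0,0,0,0],[56,0,0,0,0],[56,0,0,0,0]]]'

```text
t: 35.95
eef_pos: [0.6319, 0.0949, 0.2091]
tool_rot: [0.0, 1.0, -0.015, 0.0]
contact_force: [-0.2, -0.3, -0.8]
gripper_width: 0.657
grasp_force: 0.0
```

Run:
```python
from h import *
s=cams.read_camera('side')
for c in('blue','yellow'):print(c,[np.round(b,2).tolist() for b in blobs(s,c) if 310<b[0]<420])
cv2.imwrite('pics/k10.png',cv2.resize(s[150:340,260:430,::-1],(510,570),interpolation=2))
```

```text
blue [[368.87, 290.48, 207.5, -0.17, 7.98, 35.05], [368.86, 277.56, 251.0, -0.14, 10.92, 26.67]]
yellow [[354.43, 227.36, 113.5, -0.16, 6.25, 23.34], [348.73, 215.42, 283.0, -0.11, 10.13, 33.64]]
```

View pics/k10.png

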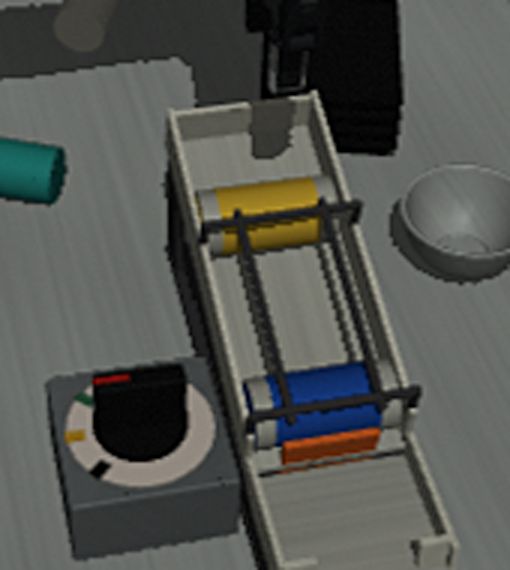

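Yellow lies across the lane but stopped part-way under the upper crossbar (crop (268,215)). I'll locate it and nudge it from the up-lane side with shut fingers.

Run:
```python
from h import *
for y in(.094,.08,.07,.06,.05,.04): print(y,pix('side',[.627-(.094-y)*.037,y,.108-(.094-y)*.231]).round(1))
s=cv2.imread('pics/s6.png')
s=cams.read_camera('side');m=cv2.inRange(cv2.cvtColor(s,cv2.COLOR_RGB2HSV),(18,100,40),(34,255,255))[190:245,310:400]
ys,xs=np.nonzero(m);
for c in(334,338,345,352,358,363): print(c,ys[xs==c-310].min()+190,ys[xs==c-310].max()+190)
print('blue check',pix('side',[.6205,-.073,.0686]))
```

```text
0.094 [346. 211.]
0.08 [347.5 216.8]
0.07 [348.7 220.9]
0.06 [349.8 225.1]
0.05 [351.  229.4]
0.04 [352.2 233.7]
334 213 234
338 212 233
345 211 233
352 210 232
358 209 231
363 209 230
blue check [366.17183271 286.03152906]
```

arm_command --rows '[[[0,-0.06,0.3,0,0],[0,0,0,0,0],[0,0,0,0,0],[0,0,0,0,0],[0,0,0,-0.6,0],[0,0,0,-0.6,0],[0,0,0,-0.4,0],[0,0,0,-0.15,0],[0,0,0,0,0],[0,0,0,0,0]]]'

```text
t: 37.3
eef_pos: [0.6292, 0.1131, 0.1054]
tool_rot: [-0.0, 1.0, -0.015, 0.001]
contact_force: [-0.7, -0.8, 0.3]
gripper_width: 0.002
grasp_force: 0.0
```

arm_command --rows '[[[0,0,-0.06,0,0],[0,0,-0.06,0,0],[0,0,-0.06,0,0],[0,0,-0.06,0,0],[0,0,-0.06,0,0],[0,0,-0.06,0,0],[0,0,-0.06,0,0],[0,0,0,0,0],[0,0,0,0,0],[0,0,0,0,0]]]'

```text
t: 38.55
eef_pos: [0.6289, 0.0907, 0.107]
tool_rot: [-0.002, 1.0, -0.014, 0.001]
contact_force: [-5.9, 4.7, 16.8]
gripper_width: -0.002
grasp_force: 7.4
```

Run:
```python
from h import *
s=cams.read_camera('side')
for c in('blue','yellow'):print(c,[np.round(b,2).tolist() for b in blobs(s,c) if 310<b[0]<420])
```

```text
blue [[368.87, 290.48, 207.5, -0.17, 7.98, 35.05], [368.86, 277.56, 251.0, -0.14, 10.92, 26.67]]
yellow [[354.88, 228.65, 212.5, -0.15, 10.52, 24.33], [349.46, 216.92, 178.0, -0.11, 6.82, 33.86]]
```

It resists. I'm backing off for a clear top view so I can see its yaw.

arm_command --rows '[[[0,0,0.2,0,0],[0,0,0,0.8,0],[0,0,0,0.8,0],[0,-0.4,-0.6,0.2,0],[0,-0.5,-0.8,0,0],[0,-0.5,-0.8,0,0],[0,-0.5,-0.8,0,0],[0,-0.5,-0.8,0,0],[0,-0.4,-0.8,0,0],[0,0,-0.8,0,0]]]'

```text
t: 39.85
eef_pos: [0.4581, -0.226, 0.2121]
tool_rot: [0.0, 1.0, -0.016, -0.0]
contact_force: [1.7, -0.3, 0.8]
gripper_width: 0.001
grasp_force: 0.0
```

Run:
```python
from h import *
o=get_obs();print(o['t'],o['eef_pos'],yaw())
t=cams.read_camera('top');s=cams.read_camera('side')
for c in('blue','yellow'):
  print(c,'top',[np.round(b,2).tolist() for b in blobs(t,c,20) if 260<b[0]<430 and b[1]<250],'side',[np.round(b,2).tolist() for b in blobs(s,c) if 310<b[0]<420])
a=cv2.resize(t[175:255,265:405,::-1],(800,457),interpolation=2);cv2.imwrite('pics/k11.png',a)
```

```text
39.85 [ 0.45808177 -0.22597229  0.21214076] -0.031025310063329415
blue top [[374.9, 215.31, 331.5, 1.44, 21.0, 17.0]] side [[368.81, 290.48, 208.5, -0.17, 7.98, 35.05], [368.85, 277.51, 255.5, -0.13, 10.95, 27.07]]
yellow top [[329.32, 211.35, 159.0, -1.52, 8.11, 23.2], [318.32, 213.44, 184.5, -1.51, 29.0, 8.0]] side [[338.48, 235.79, 62.0, 1.44, 18.58, 4.91], [356.1, 232.71, 437.5, -0.02, 19.55, 25.58]]
```

View pics/k11.png

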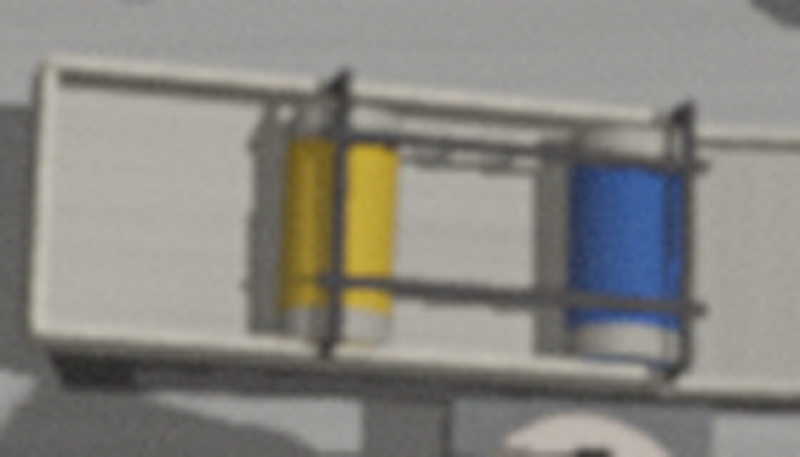

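The top crop shows yellow across the lane at (340,230), now under the crossbar and only slightly yawed, with blue at the gate (625,245). It has moved on, so I'll check whether it is still rolling.

arm_command --rows '[[[0,0,0,0,0],[0,0,0,0,0],[0,0,0,0,0],[0,0,0,0,0],[0,0,0,0,0],[0,0,0,0,0],[0,0,0,0,0],[0,0,0,0,0],[0,0,0,0,0],[0,0,0,0,0]]]'

```text
t: 41.2
eef_pos: [0.4603, -0.2243, 0.2121]
tool_rot: [0.0, 1.0, -0.015, 0.0]
contact_force: [0.1, 0.0, -0.6]
gripper_width: -0.004
grasp_force: 0.0
```

```bash
cat > lane.py <<'E'
from h import *
t=cams.read_camera('top');s=cams.read_camera('side');print(get_obs()['t'],get_obs()['eef_pos'])
for c in('blue','yellow'):
  print(c,'top',[np.round(b,2).tolist() for b in blobs(t,c,20) if 260<b[0]<460 and 180<b[1]<250],'side',[np.round(b,2).tolist() for b in blobs(s,c) if 310<b[0]<420])
E
python3 lane.py
```

```text
41.3 [ 0.46029644 -0.22430574  0.21209978]
blue top [[374.9, 215.28, 329.5, 1.42, 21.0, 17.0]] side [[368.81, 290.48, 208.5, -0.17, 7.98, 35.05], [368.85, 277.51, 255.5, -0.13, 10.95, 27.07]]
yellow top [[329.33, 211.32, 158.5, -1.52, 8.11, 23.08], [318.42, 213.23, 185.0, -1.5, 8.15, 29.22]] side [[338.48, 235.79, 62.0, 1.44, 18.58, 4.91], [356.07, 232.72, 437.5, -0.03, 19.55, 25.58]]
```

```bash
cat > edge.py <<'E'
from h import *
for n,(r0,r1,c0,c1),ax in(('side',(190,260,320,400),0),('top',(185,250,300,345),1)):
    im=cams.read_camera(n);m=cv2.inRange(cv2.cvtColor(im,cv2.COLOR_RGB2HSV),(17,80,30),(35,255,255))[r0:r1,c0:c1]
    if ax==0:
        print('side col:(top,bottom)',[(int(c+c0),int(np.nonzero(m[:,c])[0].min()+r0),int(np.nonzero(m[:,c])[0].max()+r0)) for c in range(0,m.shape[1],2) if m[:,c].any()])
    else:
        print('top row:(l,r)',[(int(r+r0),int(np.nonzero(m[r])[0].min()+c0),int(np.nonzero(m[r])[0].max()+c0)) for r in range(0,m.shape[0],2) if m[r].any()])
E
python3 edge.py
python3 - <<'E'
from h import *
for y in(.07,.06,.05,.045,.04): print(y,'side',pix('side',[.627-(.094-y)*.037,y,.108-(.094-y)*.231]).round(1),'top',pix('top',[.627-(.094-y)*.037,y,.108-(.094-y)*.231]).round(1))
E
```

```text
side col:(top,bottom) [(328, 229, 230), (330, 235, 237), (336, 226, 231), (338, 225, 246), (340, 231, 245), (342, 224, 245), (344, 225, 237), (346, 224, 243), (348, 224, 244), (350, 224, 244), (352, 224, 244), (354, 223, 243), (356, 223, 243), (358, 223, 243), (360, 222, 243), (362, 222, 242), (364, 222, 242), (366, 222, 242), (368, 226, 242), (370, 232, 240)]
top row:(l,r) [(199, 316, 322), (201, 315, 334), (203, 315, 334), (205, 315, 334), (207, 315, 334), (209, 315, 334), (211, 314, 333), (213, 314, 333), (215, 314, 333), (217, 314, 333), (219, 314, 333), (221, 314, 333), (223, 314, 333), (225, 314, 331), (227, 314, 333), (229, 330, 333)]
0.07 side [348.7 220.9] top [312.4 212.9]
0.06 side [349.8 225.1] top [317.  213.3]
0.05 side [351.  229.4] top [321.5 213.7]
0.045 side [351.6 231.5] top [323.8 213.9]
0.04 side [352.2 233.7] top [326.1 214.1]
```

Yellow is level and centred at world y of about 0.045, roughly y 0.045 in the magazine frame (bay at about 0.094, limit 0.075), so it is inside the covered part and still. The rear stop holds it either way. Next is the selector to DISPENSE.

arm_command --rows '[[[40,0.2,0.7,0,0],[40,0.2,0.7,0,0],[40,0.2,0.7,0,0],[40,0.26,0.8,0,0],[40,0,0,0,0],[40,0,0,-0.6,0],[40,0,0,-0.6,0],[40,0,0,0,0],[40,0,0,0,0],[40,0,0,0,0]]]' --newtons 40

```text
t: 42.65
eef_pos: [0.513, -0.0506, 0.1417]
tool_rot: [0.0, 1.0, -0.015, 0.001]
contact_force: [-0.0, 0.8, -0.5]
gripper_width: 0.467
grasp_force: 0.0
```

Run:
```python
from h import *
p=get_obs()['eef_pos'];print(p,yaw(),(np.array([.5118,-.0502,.0764])-p)/.06)
```

```text
[ 0.51298492 -0.05057647  0.14166433] -0.03046737272467468 [-0.01974864  0.00627442 -1.08773891]
```

arm_command --rows '[[[40,-0.02,0,-0.5,-0.1],[40,0,0,-0.59,0],[40,0,0,0,0],[40,0,0,0,0],[10,0,0,0,0],[10,0,0,0,0],[10,0,0,0,0],[10,0,0,0,0],[10,0,0,0,0],[10,0,0,0,0]]]'

```text
t: 43.9
eef_pos: [0.5119, -0.0501, 0.0763]
tool_rot: [0.0, 1.0, -0.019, 0.001]
contact_force: [-1.4, 1.3, 6.6]
gripper_width: 0.182
grasp_force: 39.4
```

arm_command --rows '[[[10,0,0,0,-0.95],[10,0,0,0,-0.95],[10,0,0,0,-0.95],[10,0,0,0,-0.95],[10,0,0,0,-0.95],[10,0,0,0,-0.95],[10,0,0,0,-0.95],[10,0,0,0,-0.95],[10,0,0,0,-0.95],[10,0,0,0,-0.9]]]'

```text
t: 45.15
eef_pos: [0.512, -0.0499, 0.0762]
tool_rot: [-0.001, 0.922, -0.388, 0.001]
contact_force: [0.0, 1.3, 6.5]
gripper_width: 0.176
grasp_force: 39.3
```

```bash
python3 lane.py; python3 -c "
from h import *
print(yaw())"
```

```text
45.25 [ 0.51205138 -0.04989822  0.07624434]
blue top [[405.59, 211.41, 150.5, -0.1, 12.0, 15.0]] side [[379.68, 321.66, 835.0, -0.14, 24.66, 37.98]]
yellow top [[329.36, 211.33, 159.0, -1.53, 8.11, 23.08], [318.4, 213.58, 184.5, -1.51, 8.08, 29.27]] side [[338.48, 235.79, 62.0, 1.44, 18.58, 4.91], [356.11, 232.69, 432.5, -0.02, 19.46, 25.47]]
-0.7952625068389179
```

Blue has rolled into the cradle. I'm releasing the knob, lifting and measuring blue and the tray.

arm_command --rows '[[[40,0,0,0,0],[40,0,0,0,0],[40,0,0,0.7,0],[40,0,0,0.7,0],[65,0,-0.5,0.8,0.95],[65,-0.4,-0.8,0,0.95],[65,-0.4,-0.8,0,0.95],[65,-0.4,-0.8,0,0.95],[65,0,-0.8,0,0.95],[65,0,-0.5,0,0.95]]]'

```text
t: 46.5
eef_pos: [0.4376, -0.3049, 0.2068]
tool_rot: [0.0, 0.986, -0.168, 0.0]
contact_force: [0.6, 0.5, -0.4]
gripper_width: 0.761
grasp_force: 0.0
```

arm_command --rows '[[[65,0,0,0,0.95],[65,0,0,0,0.95],[65,0,0,0,0.95],[65,0,0,0,0.95],[65,0,0,0,0],[65,0,0,0,0],[65,0,0,0,0],[65,0,0,0,0],[65,0,0,0,0],[65,0,0,0,0]]]'

```text
t: 47.75
eef_pos: [0.4387, -0.3023, 0.2067]
tool_rot: [0.0, 1.0, -0.017, 0.0]
contact_force: [-0.1, 0.3, -0.4]
gripper_width: 0.765
grasp_force: 0.0
```

```bash
python3 lane.py
python3 - <<'E'
from h import *
t=cams.read_camera('top');s=cams.read_camera('side')
bt=[b for b in blobs(t,'blue') if 380<b[0]<460];bs=[b for b in blobs(s,'blue') if 350<b[0]<420]
for b in bt: print('top',plane('top',b[:2],.058),b)
for b in bs: print('side',plane('side',b[:2],.062))
print(yaw())
for k,z in(('tray',.034),):
    g=cv2.cvtColor(t,cv2.COLOR_RGB2GRAY);m=(g<45).astype(np.uint8);m[:,:430]=0;m[:220]=0;m[370:]=0
    c=max(cv2.findContours(m,0,1)[0],key=cv2.contourArea);r=cv2.minAreaRect(c);print(r,cv2.contourArea(c));print([plane('top',q,z)[:2].round(3).tolist() for q in cv2.boxPoints(r)])
cv2.imwrite('pics/t12.png',t[:,:,::-1]);print(g[295,455:590].tolist())
E
```

```text
47.85 [ 0.43867873 -0.30226394  0.20669843]
blue top [[408.63, 219.09, 383.0, 1.53, 27.0, 16.0]] side [[379.67, 321.74, 841.5, -0.14, 24.66, 37.81]]
yellow top [[329.38, 211.38, 160.0, -1.53, 8.11, 23.08], [318.38, 213.24, 183.0, -1.5, 8.04, 29.24]] side [[338.48, 235.79, 62.0, 1.44, 18.58, 4.91], [356.1, 232.71, 437.5, -0.02, 19.55, 25.58]]
top [ 0.62117983 -0.14837152  0.058     ] (408.618861364624, 219.10126032159928, 383.5, np.float64(1.5525131203986147), 27.0, 16.0)
side [ 0.62140412 -0.15094455  0.062     ]
-0.034128853370117354
((519.6663818359375, 300.045166015625), (88.35648345947266, 107.98937225341797), 3.8785247802734375) 3916.5
[[0.326, -0.287], [0.569, -0.314], [0.556, -0.518], [0.312, -0.484]]
[56, 46, 51, 46, 48, 53, 50, 52, 48, 50, 52, 46, 44, 49, 50, 46, 46, 49, 48, 45, 48, 46, 44, 45, 39, 41, 42, 42, 42, 45, 50, 53, 55, 58, 54, 58, 59, 61, 62, 68, 57, 63, 63, 59, 56, 66, 62, 62, 47, 43, 34, 34, 22, 34, 37, 36, 37, 30, 33, 32, 35, 36, 37, 31, 36, 34, 45, 59, 64, 69, 58, 56, 48, 57, 54, 55, 56, 55, 58, 55, 55, 49, 55, 55, 58, 55, 53, 53, 60, 57, 58, 58, 61, 57, 53, 55, 55, 55, 52, 53, 53, 55, 56, 53, 56, 54, 52, 54, 57, 80, 104, 124, 133, 132, 131, 132, 132, 131, 133, 132, 135, 131, 134, 131, 113, 92, 86, 86, 89, 89, 90, 93, 92, 96, 100]
```

Run:
```python
from h import *
print('cap top',plane('top',(449,153),.17),'side cap',plane('side',(477,303),.168),'base',plane('side',(460,366),.0),'body',plane('top',(433,176),.06))
```

```text
cap top [ 0.74130208 -0.21774069  0.17      ] side cap [ 0.74614823 -0.22401264  0.168     ] base [ 0.74853249 -0.23271525  0.        ] body [ 0.72172283 -0.20682648  0.06      ]
```

arm_command --rows '[[[56,0.4,0.3,0,0],[56,0.5,0.4,0,0],[56,0.5,0.4,0,0],[56,0.5,0.4,0,0],[56,0.5,0.4,0,0],[56,0.5,0.4,0,0],[56,0.17,0.25,0,0],[56,0,0,-0.5,0],[56,0,0,-0.5,0],[56,0,0,0,0]]]'

```text
t: 49.2
eef_pos: [0.6203, -0.1495, 0.1443]
tool_rot: [-0.0, 1.0, -0.017, -0.003]
contact_force: [0.1, 0.2, -1.1]
gripper_width: 0.654
grasp_force: 0.0
```

Run:
```python
from h import *
p=get_obs()['eef_pos'];print(p,yaw(),(np.array([.6225,-.1495,.045])-p)/.06)
t=cams.read_camera('top');g=cv2.cvtColor(t,cv2.COLOR_RGB2GRAY);cv2.imwrite('pics/t13.png',t[:,:,::-1])
m=(g<75).astype(np.uint8);m[:,:425]=0;m[:215]=0;m[380:]=0;m=cv2.morphologyEx(m,cv2.MORPH_OPEN,np.ones((5,5)))
for c in cv2.findContours(m,0,1)[0]:
    if cv2.contourArea(c)>1500:
        r=cv2.minAreaRect(c);print(r,cv2.contourArea(c));print([plane('top',q,.034)[:2].round(3).tolist() for q in cv2.boxPoints(r)])
print([plane('top',q,.034)[:2].round(3).tolist() for q in [(461,254),(563,244),(578,335),(473,346)]])
```

```text
[ 0.62032947 -0.1495427   0.14434739] -0.034636107428092706 [ 3.61754740e-02  7.11683498e-04 -1.65578976e+00]
((492.96832275390625, 315.01129150390625), (100.36279296875, 139.04148864746094), 70.34617614746094) 5593.5
[[0.459, -0.153], [0.567, -0.459], [0.352, -0.521], [0.251, -0.222]]
[[0.544, -0.271], [0.568, -0.509], [0.36, -0.528], [0.337, -0.29]]
```

arm_command --rows '[[[56,0.03,0,-0.5,0],[56,0,0,-0.5,0],[56,0,0,-0.4,0],[56,0,0,-0.25,0],[56,0,0,0,0],[38,0,0,0,0],[38,0,0,0,0],[38,0,0,0,0],[38,0,0,0,0],[38,0,0,0,0]]]'

```text
t: 50.5
eef_pos: [0.6259, -0.1463, 0.0496]
tool_rot: [-0.001, 1.0, -0.016, 0.001]
contact_force: [-1.4, 5.8, 2.6]
gripper_width: 0.496
grasp_force: 41.2
```

arm_command --rows '[[[38,0,0,0.6,0],[38,0,0,0.8,0],[38,0,0,0.9,0],[38,0,0,0.4,0],[38,0,0,0,0],[38,0,0,0,0],[38,0,0,0,0],[38,0,0,0,0],[38,0,0,0,0],[38,0,0,0,0]]]'

```text
t: 51.75
eef_pos: [0.6246, -0.1493, 0.2094]
tool_rot: [-0.0, 1.0, -0.017, -0.0]
contact_force: [0.4, -0.4, -1.1]
gripper_width: 0.494
grasp_force: 41.8
```

Run:
```python
from h import *
p=get_obs()['eef_pos'];print(p,yaw())
t=cams.read_camera('top');g=cv2.cvtColor(t,cv2.COLOR_RGB2GRAY)
g0=cv2.cvtColor(cv2.imread('pics/top0.png'),cv2.COLOR_BGR2GRAY)
for name,G in(('now',g),('start',g0)):
  for th in(42,50):
    m=(G<th).astype(np.uint8);m[:,:425]=0;m[:215]=0;m[380:]=0;m[:,600:]=0;m=cv2.morphologyEx(m,cv2.MORPH_OPEN,np.ones((3,3)))
    for c in cv2.findContours(m,0,1)[0]:
      if cv2.contourArea(c)>800:
        r=cv2.minAreaRect(c);print(name,th,np.round(r[0]),np.round(r[1]),round(r[2],1),cv2.contourArea(c),[plane('top',q,.034)[:2].round(3).tolist() for q in cv2.boxPoints(r)])
a=np.abs(g.astype(int)-g0)[235:355,450:590];print('diff',a.mean(),(a>25).mean())
s=cv2.Sobel(g,cv2.CV_32F,1,0);
for r in(262,275,290,305,320,333): print(r,'right edge',int(np.argmax(np.abs(s[r,545:595])))+545,'start',int(np.argmax(np.abs(cv2.Sobel(g0,cv2.CV_32F,1,0)[r,545:595])))+545)
```

```text
[ 0.62462013 -0.1492873   0.20943117] -0.03399934173994801
now 50 [539. 302.] [91. 28.] 78.7 1545.0 [[0.53, -0.398], [0.542, -0.462], [0.341, -0.489], [0.329, -0.427]]
start 42 [518. 299.] [ 88. 104.] 79.8 4222.5 [[0.52, -0.267], [0.563, -0.505], [0.365, -0.527], [0.325, -0.294]]
start 50 [518. 295.] [ 93. 106.] 81.9 8009.0 [[0.537, -0.267], [0.572, -0.513], [0.363, -0.528], [0.33, -0.288]]
diff 46.819880952380956 0.5895833333333333
262 right edge 548 start 565
275 right edge 550 start 568
290 right edge 553 start 571
305 right edge 555 start 573
320 right edge 558 start 576
333 right edge 560 start 579
```

Run:
```python
from h import *
t=cams.read_camera('top');g=cv2.GaussianBlur(cv2.cvtColor(t,cv2.COLOR_RGB2GRAY),(3,3),0)
sx=cv2.Sobel(g,cv2.CV_32F,1,0);sy=cv2.Sobel(g,cv2.CV_32F,0,1)
print('left',[(r,int(np.argmin(sx[r,425:475]))+425) for r in range(262,334,10)])
print('right',[(r,int(np.argmax(sx[r,535:600]))+535) for r in range(262,334,10)])
print('upper',[(c,int(np.argmin(sy[225:285,c]))+225) for c in range(460,545,12)])
print('lower',[(c,int(np.argmax(sy[315:375,c]))+315) for c in range(460,550,12)])
for r in(270,300,320): print(r,g[r,430:575:3].tolist())
```

```text
left [(262, 441), (272, 430), (282, 433), (292, 434), (302, 435), (312, 437), (322, 438), (332, 439)]
right [(262, 548), (272, 549), (282, 551), (292, 553), (302, 555), (312, 557), (322, 558), (332, 560)]
upper [(460, 280), (472, 225), (484, 231), (496, 251), (508, 265), (520, 253), (532, 253), (544, 252)]
lower [(460, 361), (472, 358), (484, 355), (496, 355), (508, 356), (520, 359), (532, 365), (544, 347)]
270 [126, 104, 104, 104, 84, 70, 72, 73, 73, 75, 77, 83, 87, 92, 95, 99, 101, 106, 109, 111, 115, 117, 118, 121, 123, 124, 125, 126, 126, 124, 79, 51, 51, 53, 46, 44, 43, 40, 43, 51, 141, 164, 163, 164, 164, 163, 164, 163, 163]
300 [158, 158, 108, 103, 102, 73, 72, 73, 74, 73, 76, 78, 83, 86, 91, 94, 98, 100, 104, 108, 110, 113, 116, 118, 119, 122, 122, 124, 124, 124, 124, 117, 52, 45, 45, 47, 44, 44, 43, 41, 42, 57, 147, 158, 158, 158, 158, 158, 158]
320 [159, 158, 157, 108, 103, 81, 71, 72, 73, 72, 74, 76, 79, 84, 89, 91, 96, 98, 102, 106, 109, 112, 113, 115, 117, 119, 121, 122, 124, 124, 124, 124, 119, 62, 46, 48, 47, 38, 37, 34, 34, 36, 46, 137, 160, 159, 159, 159, 159]
```

The tray has been knocked (right edge about 17 px left, 9 px down). The arm hides part of it, so I'm swinging aside for a clear look.

arm_command --rows '[[[38,0,0.6,0.3,0],[38,0,0.8,0,0],[38,0,0.8,0,0],[38,0,0.8,0,0],[38,0,0.8,0,0],[38,0,0.5,0,0],[38,0,0,0,0],[38,0,0,0,0],[38,0,0,0,0],[38,0,0,0,0]]]'

```text
t: 53.1
eef_pos: [0.6248, 0.1073, 0.2277]
tool_rot: [0.0, 1.0, -0.018, 0.0]
contact_force: [0.2, 0.3, -1.3]
gripper_width: 0.499
grasp_force: 41.7
```

Run:
```python
from h import *
print(get_obs()['eef_pos'],get_obs()['gripper_width'])
t=cams.read_camera('top');g=cv2.GaussianBlur(cv2.cvtColor(t,cv2.COLOR_RGB2GRAY),(3,3),0);cv2.imwrite('pics/t14.png',t[:,:,::-1])
sx=cv2.Sobel(g,cv2.CV_32F,1,0);sy=cv2.Sobel(g,cv2.CV_32F,0,1)
L=lambda f,rs:[(r,f(r)) for r in rs]
left=L(lambda r:int(np.argmin(sx[r,420:480]))+420,range(270,340,10));right=L(lambda r:int(np.argmax(sx[r,535:600]))+535,range(262,340,10))
up=L(lambda c:int(np.argmin(sy[230:285,c]))+230,range(455,545,12));lo=L(lambda c:int(np.argmax(sy[325:375,c]))+325,range(465,555,12))
print(left,right,up,lo,sep='\n')
fl=np.polyfit(*zip(*left),1);fr=np.polyfit(*zip(*right),1);fu=np.polyfit(*zip(*up),1);fo=np.polyfit(*zip(*lo),1)
def X(fc,fr): # col=fc(r), row=fr(c)
    r=(fr[0]*fc[1]+fr[1])/(1-fr[0]*fc[0]);return np.array([np.polyval(fc,r),r])
C={k:X(a,b) for k,(a,b) in dict(lu=(fl,fu),ru=(fr,fu),lo=(fl,fo),ro=(fr,fo)).items()}
W={k:plane('top',c,.034)[:2] for k,c in C.items()}
for k in C: print(k,C[k].round(1),W[k].round(4))
ex=(W['lu']+W['ru']-W['lo']-W['ro'])/2;print('ex',ex,'yaw',np.arctan2(ex[1],ex[0]),'w',np.linalg.norm(ex),'h',np.linalg.norm((W['lu']+W['lo']-W['ru']-W['ro'])/2))
ey=np.array([-ex[1],ex[0]])/np.linalg.norm(ex);c=(W['lu']+W['lo'])/2-ey*(.004+.0605);print('big centre',c, 'from right',(W['ru']+W['ro'])/2+ey*(.23-.0645))
```

```text
[0.62480596 0.10734752 0.22769091] 0.49888466593824204
[(270, 430), (280, 432), (290, 433), (300, 435), (310, 437), (320, 438), (330, 439)]
[(262, 548), (272, 549), (282, 551), (292, 553), (302, 555), (312, 557), (322, 558), (332, 560)]
[(455, 261), (467, 260), (479, 258), (491, 257), (503, 255), (515, 254), (527, 253), (539, 253)]
[(465, 357), (477, 355), (489, 354), (501, 352), (513, 351), (525, 349), (537, 348), (549, 346)]
lu [429.2 263.4] [ 0.5225 -0.1972]
ru [545.8 251.3] [ 0.5506 -0.4675]
lo [444.  359.5] [ 0.3073 -0.2234]
ro [562.3 344.5] [ 0.3396 -0.4911]
ex [0.21313852 0.02488453] yaw 0.1162266567744882 w 0.21458627521505053 h 0.270659796971366
big centre [ 0.42237518 -0.27436052] from right [ 0.4258954  -0.31488281]
```

The left "edge" at 430 is a shadow. From the right edge the compartment centre is about (0.427, -0.312). I'm carrying blue there.

arm_command --rows '[[[38,-0.3,-0.6,0,0],[38,-0.4,-0.8,0,0.3],[38,-0.4,-0.8,0,0.3],[38,-0.4,-0.8,0,0.3],[38,-0.4,-0.8,0,0.3],[38,-0.4,-0.8,0,0.3],[38,-0.4,-0.8,0,0.3],[38,-0.4,-0.8,0,0],[38,-0.2,-0.78,0,0],[38,0,0,0,0]]]'

```text
t: 54.4
eef_pos: [0.4244, -0.3147, 0.228]
tool_rot: [0.001, 0.999, 0.051, -0.0]
contact_force: [-0.1, 0.6, -1.9]
gripper_width: 0.497
grasp_force: 41.8
```

arm_command --rows '[[[38,0,0,-0.5,0],[38,0,0,-0.7,0],[38,0,0,-0.7,0],[38,0,0,0,0],[38,0,0,0,0],[38,0,0,0,0],[38,0,0,0,0],[38,0,0,0,0],[38,0,0,0,0],[38,0,0,0,0]]]'

```text
t: 55.65
eef_pos: [0.4267, -0.3101, 0.1137]
tool_rot: [0.0, 0.998, 0.055, 0.0]
contact_force: [0.1, -0.7, -1.6]
gripper_width: 0.497
grasp_force: 41.7
```

Run:
```python
from h import *
p=get_obs()['eef_pos'];print(p,yaw(),(np.array([.427,-.312,.022])-p)/.06)
```

```text
[ 0.42665794 -0.3100933   0.11371805] 0.10996895584679028 [ 0.00570105 -0.03177841 -1.52863422]
```

arm_command --rows '[[[38,0,-0.03,-0.5,0],[38,0,0,-0.5,0],[38,0,0,-0.3,0],[38,0,0,-0.15,0],[38,0,0,-0.07,0],[38,0,0,0,0],[38,0,0,0,0],[38,0,0,0,0],[38,0,0,0,0],[38,0,0,0,0]]]'

```text
t: 56.9
eef_pos: [0.4267, -0.3119, 0.0226]
tool_rot: [0.0, 0.998, 0.055, 0.0]
contact_force: [-0.1, 0.4, -0.8]
gripper_width: 0.497
grasp_force: 41.8
```

arm_command --rows '[[[38,0,0,-0.05,0],[38,0,0,0,0],[50,0,0,0,0],[56,0,0,0,0],[60,0,0,0,0],[60,0,0,0,0],[60,0,0,0.4,0],[60,0,0,0.7,0],[60,0,0,0.8,0],[60,0,0,0.7,0]]]'

```text
t: 58.15
eef_pos: [0.4267, -0.3119, 0.1772]
tool_rot: [0.0, 0.998, 0.055, 0.0]
contact_force: [1.0, -0.9, 0.5]
gripper_width: 0.703
grasp_force: 0.0
```

arm_command --rows '[[[40,0,0.6,0.5,-0.95],[40,0.2,0.8,0,-0.95],[40,0.3,0.8,0,-0.95],[40,0.3,0.8,0,-0.95],[40,0.3,0.8,0,-0.95],[40,0.32,0.6,0,-0.95],[40,0,0,0,-0.95],[40,0,0,0,-0.95],[40,0,0,0,-0.95],[40,0,0,0,-0.95]]]'

```text
t: 59.4
eef_pos: [0.5117, -0.0478, 0.2054]
tool_rot: [0.0, 0.947, -0.32, -0.0]
contact_force: [-0.1, -0.5, 0.2]
gripper_width: 0.466
grasp_force: 0.0
```

arm_command --rows '[[[40,0,0,0,-0.95],[40,0,0,0,-0.9],[40,0,0,0,0],[40,0,0,0,0],[40,0,0,0,0],[40,0,0,0,0],[40,0,0,0,0],[40,0,0,0,0],[40,0,0,0,0],[40,0,0,0,0]]]'

```text
t: 60.65
eef_pos: [0.5119, -0.0479, 0.2055]
tool_rot: [0.0, 0.921, -0.388, 0.0]
contact_force: [-0.6, -0.1, 0.0]
gripper_width: 0.465
grasp_force: 0.0
```

```bash
python3 lane.py
python3 - <<'E'
from h import *
p=get_obs()['eef_pos'];print(p,yaw(),(np.array([.512,-.05,.0764])-p)/.06,(-.79-yaw())/.08)
t=cams.read_camera('top');cv2.imwrite('pics/t15.png',t[:,:,::-1])
for b in blobs(t,'blue'): print(np.round(b,2),plane('top',b[:2],.026))
E
```

```text
60.75 [ 0.51185789 -0.04785854  0.20546692]
blue top [] side []
yellow top [[329.36, 211.33, 159.0, -1.53, 8.11, 23.08], [318.37, 213.33, 185.0, -1.5, 7.99, 29.22]] side [[338.48, 235.79, 62.0, 1.44, 18.58, 4.91], [356.09, 232.64, 432.5, -0.04, 19.39, 25.42]]
[ 0.51185789 -0.04785854  0.20546692] -0.7979921030226341 [ 0.00236854 -0.03569102 -2.15111529] 0.09990128778292612
[277.2  357.2  202.5   -0.86  11.61  20.5 ] [0.31273696 0.14877131 0.026     ]
[209.44 354.78 982.     1.13  40.47  26.33] [0.31840405 0.30004929 0.026     ]
[481.13 309.3  515.     1.4   28.43  20.53] [ 0.41838567 -0.31410586  0.026     ]
```

Blue lies in the tray at about (0.42, -0.313). Next is the knob back to CLOSED (+1.5 rad).

arm_command --rows '[[[40,0,-0.03,-0.6,0.1],[40,0,0,-0.6,0],[40,0,0,-0.5,0],[40,0,0,-0.45,0],[40,0,0,0,0],[10,0,0,0,0],[10,0,0,0,0],[10,0,0,0,0],[10,0,0,0,0],[10,0,0,0,0]]]'

```text
t: 62.05
eef_pos: [0.5125, -0.0501, 0.0777]
tool_rot: [-0.0, 0.923, -0.385, 0.001]
contact_force: [-2.1, -1.1, 7.2]
gripper_width: 0.18
grasp_force: 42.4
```

arm_command --rows '[[[10,0,0,0,0.95],[10,0,0,0,0.95],[10,0,0,0,0.95],[10,0,0,0,0.95],[10,0,0,0,0.95],[10,0,0,0,0.95],[10,0,0,0,0.95],[10,0,0,0,0.95],[10,0,0,0,0.95],[10,0,0,0,0.95]]]'

```text
t: 63.3
eef_pos: [0.5124, -0.05, 0.0778]
tool_rot: [0.0, 1.0, -0.014, 0.001]
contact_force: [-2.4, -0.6, 6.9]
gripper_width: 0.176
grasp_force: 42.5
```

arm_command --rows '[[[10,0,0,0,0.95],[10,0,0,0,0.95],[10,0,0,0,0.95],[10,0,0,0,0.95],[10,0,0,0,0.95],[10,0,0,0,0.95],[10,0,0,0,0.95],[10,0,0,0,0.95],[10,0,0,0,0.95],[10,0,0,0,0.7]]]'

```text
t: 64.55
eef_pos: [0.5123, -0.0501, 0.0778]
tool_rot: [0.001, 0.937, 0.348, 0.0]
contact_force: [-2.3, -0.7, 6.6]
gripper_width: 0.179
grasp_force: 42.6
```

```bash
python3 lane.py; python3 -c "
from h import *
print(yaw())"
```

```text
64.65 [ 0.51231811 -0.05011971  0.07772452]
blue top [] side []
yellow top [[329.31, 211.32, 158.0, -1.52, 8.11, 23.14], [318.37, 213.2, 184.5, -1.51, 7.94, 29.33]] side [[338.48, 235.79, 62.0, 1.44, 18.58, 4.91], [356.09, 232.69, 434.5, -0.04, 19.39, 25.42]]
0.7106015061275047
```

arm_command --rows '[[[40,0,0,0,0],[40,0,0,0,0],[40,0,0,0.7,0],[40,0,0,0.7,0],[40,0,0.5,0.8,0],[40,0,0.8,0.4,0],[40,0,0.8,0,0],[40,0,0.8,0,0],[40,0,0.8,0,0],[40,0,0,0,0]]]'

```text
t: 65.9
eef_pos: [0.5109, 0.1773, 0.2328]
tool_rot: [-0.001, 0.936, 0.351, 0.001]
contact_force: [-0.1, -0.8, -0.0]
gripper_width: 0.471
grasp_force: 0.0
```

```bash
python3 lane.py
python3 - <<'E'
from h import *
t=cams.read_camera('top');s=cams.read_camera('side')
for n,i,j in(('now',t,s),('start',cv2.imread('pics/top0.png')[:,:,::-1].copy(),cv2.imread('pics/side0.png')[:,:,::-1].copy())):
    for k,im,(a,b,c,d) in(('top',i,(245,295,340,395)),('side',j,(255,320,280,340))):
        h=cv2.cvtColor(im,cv2.COLOR_RGB2HSV)[a:b,c:d];m=((h[...,0]<8)|(h[...,0]>172))&(h[...,1]>120)&(h[...,2]>60);y,x=np.nonzero(m);print(n,k,len(x),x.mean()+c if len(x) else None,y.mean()+a if len(x) else None)
for b in blobs(t,'blue')+blobs(s,'blue'): print(np.round(b,1))
g=cv2.GaussianBlur(cv2.cvtColor(t,cv2.COLOR_RGB2GRAY),(3,3),0)
for r in(275,300,325): print(r,g[r,425:570:3].tolist())
for c in(460,481,500): print(c,g[240:370:3,c].tolist())
E
```

```text
66.0 [0.51167433 0.172415   0.23226064]
blue top [] side []
yellow top [[329.3, 211.07, 154.5, -1.51, 8.11, 23.02], [318.35, 213.16, 180.0, -1.51, 7.88, 28.28]] side [[338.46, 235.73, 61.5, 1.44, 18.46, 4.91], [356.06, 232.65, 428.5, -0.03, 19.09, 25.51]]
now top 25 372.88 270.92
now side 29 300.0344827586207 280.51724137931035
start top 24 372.9583333333333 271.0833333333333
start side 28 300.07142857142856 280.5357142857143
[209.3 354.8 998.5   1.1  40.2  26.6]
[481.5 309.3 495.5   1.4  28.   20. ]
[ 2.8600e+02  4.4770e+02  1.2165e+03 -4.0000e-01  2.8800e+01  4.6100e+01]
[192.6 247.9 264.    0.3  22.5  14.5]
[168.1 211.7  93.    1.1  22.8   6.7]
[ 1.941e+02  1.966e+02  8.545e+02 -4.000e-01  2.380e+01  4.090e+01]
[4.82e+01 5.82e+01 3.07e+03 8.00e-01 6.88e+01 5.95e+01]
275 [162, 163, 148, 107, 106, 106, 82, 61, 60, 60, 59, 58, 58, 56, 58, 55, 56, 54, 55, 53, 54, 53, 46, 45, 43, 44, 50, 51, 50, 51, 52, 51, 50, 50, 51, 50, 43, 42, 41, 40, 43, 52, 144, 165, 164, 164, 163, 163, 163]
300 [159, 159, 159, 148, 103, 105, 104, 95, 57, 59, 57, 56, 49, 48, 47, 53, 62, 72, 83, 93, 90, 81, 50, 42
[... 207 characters left out ...]
 176, 167, 73, 45, 39, 38, 35, 40, 48, 47, 46, 48, 47, 46, 47, 47, 47, 47, 36, 35, 35, 33, 37, 49, 138, 163, 162, 161]
460 [160, 161, 162, 162, 163, 160, 159, 97, 60, 57, 58, 59, 59, 57, 58, 58, 53, 49, 47, 49, 51, 51, 51, 54, 53, 53, 55, 55, 56, 57, 57, 56, 57, 58, 58, 57, 58, 55, 58, 91, 164, 163, 163, 162]
481 [160, 161, 162, 164, 164, 160, 110, 58, 53, 56, 54, 53, 53, 53, 52, 51, 97, 174, 146, 92, 90, 89, 89, 85, 83, 81, 80, 78, 109, 140, 94, 52, 52, 53, 53, 52, 44, 51, 75, 161, 165, 163, 162, 162]
500 [162, 163, 162, 165, 166, 129, 60, 54, 53, 49, 47, 46, 42, 40, 40, 38, 39, 37, 37, 37, 36, 38, 36, 37, 37, 38, 39, 38, 39, 39, 40, 42, 42, 45, 46, 40, 44, 58, 152, 163, 165, 163, 163, 163]
```

The pointer is exactly at its starting CLOSED pixel, yellow is still in the covered lane, and blue is flat in the large compartment. Handing in.

```bash
python3 -c "
from station import job
print(job.hand_in())"
```

```text
the job is handed in; nothing more can be done
None
```

I handed the job in: blue (dispensed first) lies flat in the tray's large compartment and the selector is back at CLOSED. Yellow, the only other tin present, lies still across the covered lane, but it stopped partway and never rolled down to the gate, even after a nudge; its position is a camera estimate. The hand-in returned no verdict.

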